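Fill one sanding-block tray and stack the emptied one

ROBOT

A 7-joint arm with a two-finger parallel gripper is mounted at the origin on the work surface; the furniture and walls round the work are solid. World frame = base frame: x ahead of the robot, y to its left, z up, the work surface at z = 0. Lengths are in m, angles in rad, forces in N, time in s.
With the tool pointing down it reaches from about 0.425 to 0.875 m from the base axis. Payload 4.7 kg.
Tool frame: the origin (TCP) lies at the very end of the fingers, on their centre line; the grasp point (between the pads) lies 19 mm behind it; x points along the fingers, y is the direction in which the jaws open and shut, and the axes are right-handed (so a half turn about x gives the same grasp; the last joint's range is limited). The gripper opens to 87 mm and grips with 3 to 60 N. Pads are 19 mm wide; open, the fingers measure 117 mm over their backs; the gripper's body (75 mm by 190 mm) begins 51 mm behind the grasp point.
Start: joints at [-1.121, 0.321, -0.07, 1.45, 0.023, 1.371, -0.057], TCP at [0.274, 0.589, 0.223] pointing down, gripper open.
Joint ranges: [-2.86, 2.86], [-0.3, 2.09], [-1.38, 1.24], [0.06, 2.45], [-1.56, 4.7], [0.09, 2.05], [-2.69, 2.69]. Speed limits (rad/s): [2.57, 2.57, 3.14, 3.14, 3.14, 3.14, 3.14].

INTERFACE

Orientations are given as a rotation vector (axis times angle).
In Python, from bench import ctrl gives the robot as it stands.
- The arm moves only by the tool step_arm, never from a script. Its argument "increments" is one flat list of numbers, 6 for each row, row after row: the shift along the tool's x, y, z in cm, then the turn, a rotation vector about the tool's x, y, z in rad. In form: [tx, ty, tz, ax, ay, az, tx, ty, tz, ax, ay, az, ...]. A call has 1 to 12 rows; each row shifts and turns the commanded pose from where the row before left it, along the tool's axes as they then stand; what a row does not reach is not made up. A row lasts 1/8 s, in which the tool goes at most 62.5 mm and 10.7 degrees, less where a joint would pass 70% of its speed; a pose out of reach is approached as far as the arm can. A call with a gripper value outside its range is refused whole. "fingers" is the opening in per cent of the stroke, from 0 (shut) to 100 (fully open), set as the call begins (left out, the last holds). The fingers move at their own pace and stop on an object; "force" is the grip in N (left out, the last holds). Time passes only in rows, so rows that do not move let the fingers close. It gives the time, the measured TCP pose, the force and the opening at its end, in the units of the state.
- ctrl.get_state(): the state, without advancing time (a new reading comes with each control period).
- ctrl.get_image(name): name is "scene" or "side" or "wrist"; returns the picture (384x512x3 uint8, red, green, blue); there is no depth.
- ctrl.camera_params(name): a dict with "vertical_fov" (degrees; the focal length in pixels is half the picture's height over the tangent of half this angle, whatever the lens; pixels are square), "cx", "cy" (the principal point, pixels), "R" (3x3) and "t" (3): a world point X has camera coordinates R X + t. Camera axes: x right, y down, z forward; pixel columns grow to the right and rows downward; lengths in m; the calibration is good to about 2 mm. The wrist camera is an equidistant fisheye: a pixel r from the principal point sees the ray r / f radians off the axis. A picture is of the moment at which its call begins: read the wrist's pose just before it. camera_params takes no time and is no camera call; for the wrist camera it gives the pose at the moment of the call.
- ctrl.close_job(): hands the job in, once; it reports no verdict.
Trained networks look in the newest picture that a camera, given by its name, has taken for a name from the list of things; names that differ only in an ending like _2 or _b are one class to them, and where a whole thing is asked for, a point or a joint stands for the part that bears it (a point fixed in the world has none). Each returns a list of dicts, best first, with "score" (0 to 1); they miss things now and then, are a little off and sometimes report something else, mostly with a low value. They report only what shows in the picture. A call takes as long as a camera call. They do not tell look-alikes from the thing itself.
- ctrl.search_frame(camera, name): "xyz" ([x, y, z] in m, in the coordinates of the camera as it stood for that picture, good to about 4 mm: the middle of the surface that is visible of it).
- ctrl.silhouettes(camera, name): "pixels" (384x512 bool, what is visible of it).
- ctrl.spot_point(camera, name): "xyz" ([x, y, z] in m, in the coordinates of the camera as it stood for that picture, good to about 4 mm: a listed point, or the origin of a listed thing).
The state is a dict: "time": time; "joint_positions": joint angles; "qd": joint speeds; "joint_torque": joint torques, N m; "position": TCP position; "tool_rot": TCP orientation; "ft_force": force on the tool from outside, world axes, zero at the start; "torque": the same for the moment, N m; "grip_width": opening from 0.0 (shut) to 1.0 (fully open).
Only numpy, scipy, OpenCV 4.12 (cv2) and the standard library are available. Lean on these libraries where they do the work, as an engineer would, in place of code of your own. Each camera call takes 0.05 s, during which the arm holds its last target.

TASK

Fill up the tray that has three sanding blocks with the single block from the other tray: push the sprung plate back so the block lies flat in the open place, lengthwise in its lane like the rest. Then lift the emptied tray by its middle rib and stack it squarely on the tray that was empty from the start, turned so that its sprung end lies over that tray's blue end and it stands up on all four posts instead of nesting. Do not shove the other two trays along the bench.

Things in the scene. Friction and masses are not known exactly. Their poses are not given: they have to be found in the camera images.
- tray_a: Tray to be filled, holding three blocks. All trays are alike, loose, about 0.5 kg: plywood base 250 (x) x 200 (y) x 8 mm; origin at the centre of the underside, z up. Two lanes along x, centred at y = +61 and -61 mm, 66 mm between low guides (21 mm above the underside; none beside the middles of the places, so fingers can go down to the base there). Walls, plates, rib: 34 mm above the underside.
- open_place (a point): Open place of tray_a: where the fourth block's centre lies when home (tray_a x +40.5, y +61, z +21 mm; axes as tray_a). A lane holds two blocks end to end between the blue stop wall (inner face x = -105 mm) and a sprung plate at +x. The free gap here is 79 to 83 mm, too short to lower a 97 mm block level: bring it in slanted, low end first against the plate, push, then lay it down.
- plate_face (a point): Middle of the face of the aluminium sprung plate (56 mm wide, 10 to 33 mm above the underside) at the open place; at rest at tray_a x = +75, y = +61, z = +21 mm, axes as tray_a. Pushed along tray_a +x it gives up to 32 mm (1 N to start, 2.6 N at the end) and springs back. With two blocks in the lane it stands at about x = +89 mm and holds the row tight.
- tray_b: Tray to be emptied, holding one block. Origin at the centre of the underside, +x towards its sprung end, z up. Each tray has four dark posts 56 mm high outside its ends (x +132, y +-80 mm and x -132, y +-50 mm; 16 x 18 mm) and four aluminium lugs level with the underside (x +132, y +-50 and x -132, y +-80 mm; 16 x 20 mm).
- tray_b_grip (a point): Grip point of tray_b, where the empty tray balances: middle of its lengthwise rib (12 mm thick across y, from 8 to 34 mm above the underside, blue mark), 24 mm above the underside on the centre line. Axes as tray_b. With no blocks in it there is more than 50 mm free on both sides of the rib.
- tray_b_spring_end (a point): Middle of tray_b's sprung end (tray_b x = +125, y = 0, z = +24 mm). Axes as tray_b.
- tray_c: Tray empty from the start, on which tray_b is to be stacked. Origin at the centre of the underside, +x towards its sprung end, blue stop end at -x. A tray turned half round over it rests with its lugs on the posts, underside 56 mm above this tray's underside; facing the same way it sinks between the posts to 34 mm and only nests.
- sander_1_centre (a point): Cork-coloured sanding block with paper under it, in tray_a beside the open place (same lane, at the blue end, at most 4 mm off its stop). Size 97 x 60 x 26 mm; the point is its centre, half-way up; its y axis runs along the 97 mm length, x across the 60 mm width (grip it across this), z up. About 60 g.
- sander_2_centre (a point): Cork-coloured sanding block with paper under it, in tray_a's other lane, at the blue end. Size 97 x 60 x 26 mm; the point is its centre, half-way up; its y axis runs along the 97 mm length, x across the 60 mm width (grip it across this), z up. About 60 g.
- sander_3_centre (a point): Cork-coloured sanding block with paper under it, in tray_a's other lane, held by the sprung plate. Size 97 x 60 x 26 mm; the point is its centre, half-way up; its y axis runs along the 97 mm length, x across the 60 mm width (grip it across this), z up. About 60 g.
- sander_4_centre (a point): Cork-coloured sanding block with paper under it, the single one in tray_b (lane at y = -61 mm): the one to move. Size 97 x 60 x 26 mm; the point is its centre, half-way up; its y axis runs along the 97 mm length, x across the 60 mm width (grip it across this), z up. About 60 g.
Things that resemble listed ones, but are neither listed nor needed, are in the scene too. What is shaped like the part that bears sander_4_centre but green is not meant.

How it is judged:
On the way, in this order (a step that is already met when the one before it is completed fails the run):
1. the fourth block lies flat in the open place of tray_a, its row tight (x of sander_4_centre in the frame of tray_a between 0.0345 and 0.0465 m and y of sander_4_centre in the frame of tray_a between 0.055 and 0.067 m and z of sander_4_centre in the frame of tray_a between 0.017 and 0.025 m and angle between the z axis of each of sander_4_centre, sander_1_centre and the z axis of tray_a, either way round below 0.08 rad and angle between the y axis of each of sander_4_centre, sander_1_centre and the x axis of tray_a, either way round below 0.1 rad and x of sander_1_centre in the frame of tray_a between -0.0625 and -0.0505 m and y of sander_1_centre in the frame of tray_a between 0.055 and 0.067 m and z of sander_1_centre in the frame of tray_a between 0.017 and 0.025 m), for 0.2 s.
2. the emptied tray stands on the posts of tray_c (x of tray_b_grip in the frame of tray_c between -0.01 and 0.01 m and y of tray_b_grip in the frame of tray_c between -0.01 and 0.01 m and z of tray_b_grip in the frame of tray_c between 0.076 and 0.084 m and x of tray_b_spring_end in the frame of tray_c below -0.1 m and angle between the z axis of tray_b_grip and the z axis of tray_c, either way round below 0.04 rad and angle between tray_c's own z axis and vertical below 0.05 rad), for 0.2 s.
At the end, for the whole second after the job is handed in: All four blocks lie flat in tray_a, each within 6 mm of its place, 4 mm in height, 0.1 rad in direction; tray_b stands level (0.04 rad) on tray_c, its sprung end over tray_c's blue end, within 10 mm each way, underside 52 to 60 mm above tray_c's (all of step 1 and all of step 2 and x of sander_2_centre in the frame of tray_a between -0.0625 and -0.0505 m and y of sander_2_centre in the frame of tray_a between -0.067 and -0.055 m and z of sander_2_centre in the frame of tray_a between 0.017 and 0.025 m and angle between the z axis of each of sander_2_centre, sander_3_centre and the z axis of tray_a, either way round below 0.08 rad and angle between the y axis of each of sander_2_centre, sander_3_centre and the x axis of tray_a, either way round below 0.1 rad and x of sander_3_centre in the frame of tray_a between 0.0345 and 0.0465 m and y of sander_3_centre in the frame of tray_a between -0.067 and -0.055 m and z of sander_3_centre in the frame of tray_a between 0.017 and 0.025 m and angle between tray_a's own z axis and vertical below 0.05 rad); the robot touches nothing.
It fails at once if tray_a or tray_c is shoved more than 40 mm (distance of any of tray_a, tray_c from where it was at the start of the episode above 0.04 m).
It also fails if it takes over 58 s, if anything falls off the work surface, if the arm or the gripper's body presses on something with over 40 N, if the wrist force passes 120 N, or if a joint passes its speed limit or range.

## Working session

There is one attempt and no reset: what is moved stays moved. The work goes in short steps, Python scripts to look and compute and a tool call to move; the robot and the scene stay as the last step left them, time stands still between calls to the robot, and variables do not carry over. Pictures are saved under pics/ and viewed, and the job is handed in when it is done.

Besides the shell and the picture viewer there is one more tool, called after "Emit:" as name(argument=value, ...) on one line, values as JSON. step_arm: Moves the arm, as the interface text tells. Its arguments: {"type":"object","properties":{"increments":{"type":"array","items":{"type":"number"}},"fingers":{"type":"number"},"force":{"type":"number"}},"required":["increments"]}

```bash
ls; mkdir -p pics
python3 - <<'E'
from bench import ctrl
import cv2
print(ctrl.get_state())
for n in ["scene","side","wrist"]:
    im=ctrl.get_image(n); cv2.imwrite(f"pics/{n}0.png",im[:,:,::-1]); print(n,ctrl.camera_params(n))
E
```

```text
pics
{'time': 0.0, 'joint_positions': array([-1.12088302,  0.32181514, -0.07007398,  1.45168503,  0.02261069,
        1.37078406, -0.05688443]), 'qd': array([ 5.25708426e-04,  1.38823478e-04, -4.25506543e-04,  5.78657662e-04,
       -6.12632876e-04,  4.38287493e-05,  1.29810317e-03]), 'joint_torque': array([ 2.05362194e-04, -4.91298294e+01, -4.04154276e-01, -3.12532425e+01,
       -6.41836273e-02,  4.36759565e-02,  1.65912284e-04]), 'position': array([0.27421706, 0.58871455, 0.2214615 ]), 'tool_rot': array([ 0.34029337,  1.5439448 , -0.34326709]), 'ft_force': array([-1.28811349,  0.03404227,  0.42738349]), 'torque': array([ 0.07793348, -0.00911141, -0.00445809]), 'grip_width': 1.002848013635933}
scene {'vertical_fov': 56.33472135967639, 'cx': 255.67842813512112, 'cy': 195.33041451142543, 'R': array([[ 0.69471529, -0.71928347,  0.00140058],
       [-0.4910193 , -0.47566891, -0.7298213 ],
       [ 0.5256146 ,  0.5063303 , -0.68363653]]), 't': array([-0.32878848,  0.26010531,  1.02194317])}
side {'vertical_fov': 48.51063802028746, 'cx': 256.7176181922556, 'cy': 200.0281045569837, 'R': array([[ 0.99990423, -0.01376251,  0.00145495],
       [-0.00753288, -0.62943999, -0.77701258],
       [ 0.01160944,  0.77692721, -0.62948339]]), 't': array([-0.47638995,  0.05504801,  1.55828125])}
wrist {'vertical_fov': 65.70646984690485, 'cx': 254.8983368029433, 'cy': 196.10676581463127, 'R': array([[ 0.42321809,  0.90602719, -0.00108415],
       [ 0.86357947, -0.40302761,  0.30298391],
       [ 0.27407472, -0.12916452, -0.95299506]]), 't': array([-0.64798613, -0.03739519,  0.39239096])}
```

View pics/scene0.png

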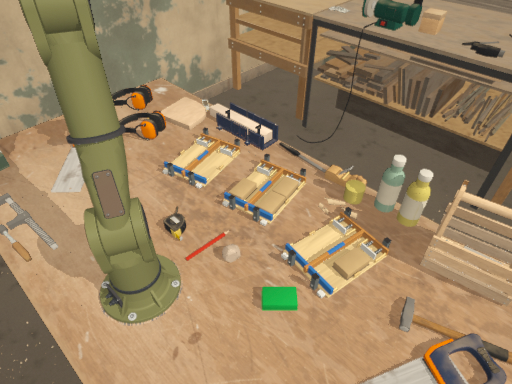

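View pics/side0.png

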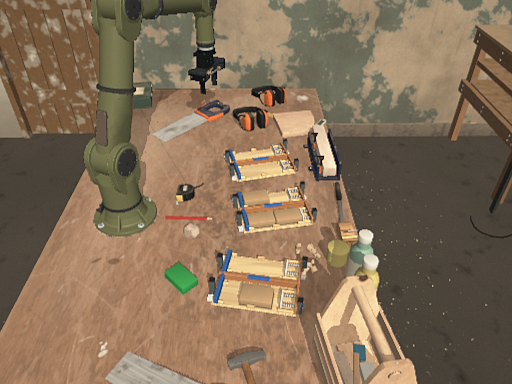

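View pics/wrist0.png

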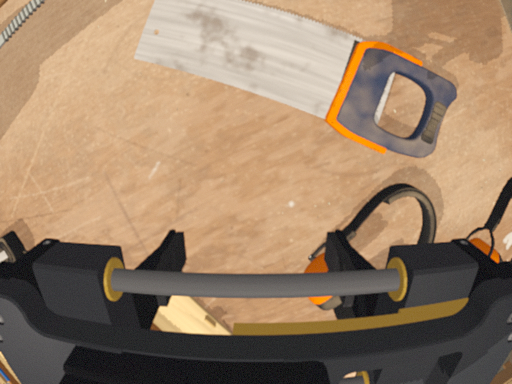

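```bash
cat > h.py <<'E'
from bench import ctrl
import cv2, numpy as np
from scipy.spatial.transform import Rotation as Rn
def w(cam,p,P=None):
    P=P or ctrl.camera_params(cam); return P['R'].T@(np.array(p)-P['t'])
def proj(P,X):
    X=np.atleast_2d(X); c=X@P['R'].T+P['t']; f=192/np.tan(np.radians(P['vertical_fov']/2))
    return np.c_[P['cx']+f*c[:,0]/c[:,2],P['cy']+f*c[:,1]/c[:,2]]
E
python3 - <<'E'
from h import *
for cam in ["side","scene"]:
    P=ctrl.camera_params(cam)
    for n in ["tray_a","tray_b_grip","tray_b_spring_end","plate_face","open_place","sander_1_centre"]:
        r=ctrl.spot_point(cam,n)
        print(cam,n,[(round(d['score'],2),np.round(w(cam,d['xyz'],P),3).tolist()) for d in r])
im=cv2.imread("pics/side0.png"); cv2.imwrite("pics/side0z.png",cv2.resize(im[140:330,200:330],None,fx=4.4,fy=3.1*1.0,interpolation=cv2.INTER_CUBIC))
im=cv2.imread("pics/scene0.png"); cv2.imwrite("pics/scene0z.png",cv2.resize(im[125:305,155:400],None,fx=3.2,fy=3.2,interpolation=cv2.INTER_CUBIC))
E
```

```text
side tray_a [(0.83, [0.475, -0.328, 0.0]), (0.71, [0.536, 0.015, -0.002]), (0.56, [0.5, 0.325, -0.001])]
side tray_b_grip [(0.67, [0.476, -0.323, 0.022])]
side tray_b_spring_end [(0.61, [0.6, -0.35, 0.025])]
side plate_face [(0.47, [0.598, 0.092, 0.02]), (0.35, [0.474, -0.332, -0.001])]
side open_place [(0.91, [0.564, 0.086, 0.023])]
side sander_1_centre [(0.58, [0.473, 0.07, 0.02])]
scene tray_a [(0.8, [0.54, 0.017, -0.002]), (0.62, [0.5, 0.322, -0.002]), (0.57, [0.479, -0.33, 0.001])]
scene tray_b_grip [(0.72, [0.477, -0.327, 0.023]), (0.65, [0.607, -0.349, 0.025])]
scene tray_b_spring_end [(0.73, [0.605, -0.351, 0.024]), (0.61, [0.567, 0.082, 0.018])]
scene plate_face [(0.67, [0.567, 0.082, 0.015]), (0.56, [0.605, 0.09, 0.023])]
scene open_place [(0.66, [0.569, 0.083, 0.02])]
scene sander_1_centre [(0.85, [0.478, 0.07, 0.02])]
```

View pics/side0z.png

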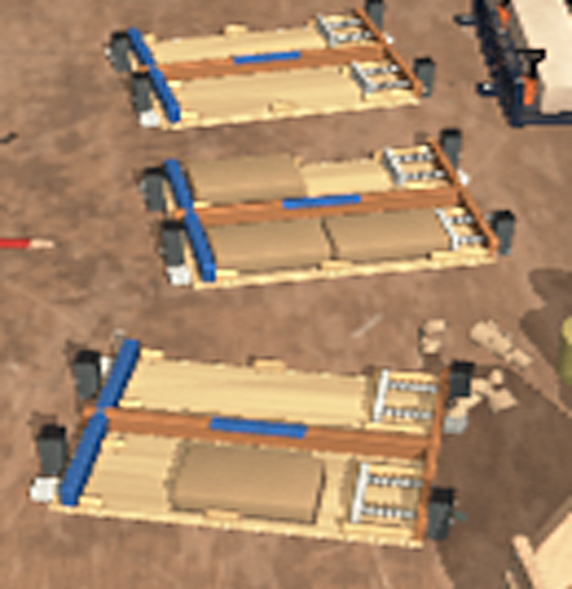

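View pics/scene0z.png

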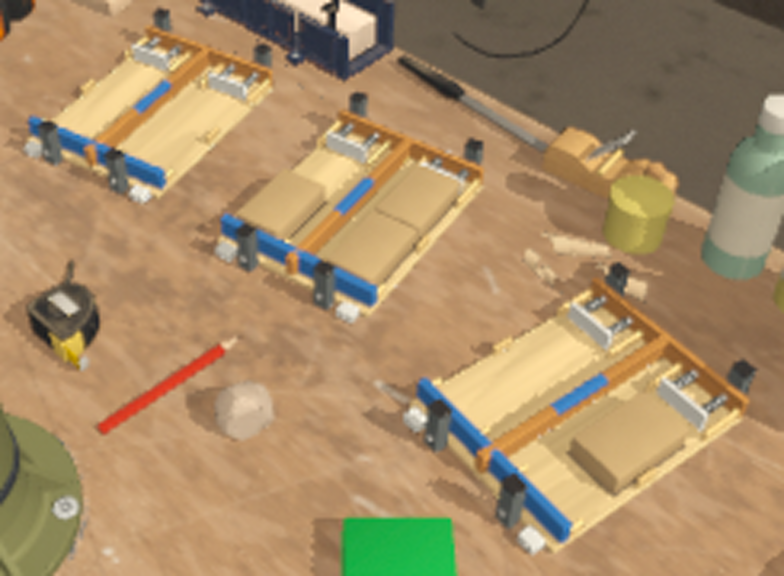

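```bash
cat > m.py <<'E'
from h import *
def T(p,pts): # p x,y,yaw ; pts mm
    c,s=np.cos(p[2]),np.sin(p[2]); pts=np.array(pts,float)/1000
    return np.c_[p[0]+c*pts[:,0]-s*pts[:,1],p[1]+s*pts[:,0]+c*pts[:,1],pts[:,2]]
def box(x,y,dx,dy,z0,z1):
    return [[x+sx*dx/2,y+sy*dy/2,z] for z in(z0,z1) for sx,sy in((-1,-1),(1,-1),(1,1),(-1,1))]
boxes=[box(0,0,250,200,0,8),box(132,80,16,18,0,56),box(132,-80,16,18,0,56),box(-132,50,16,18,0,56),box(-132,-50,16,18,0,56),box(0,0,250,12,8,34)]
E_=[(0,1),(1,2),(2,3),(3,0),(4,5),(5,6),(6,7),(7,4),(0,4),(1,5),(2,6),(3,7)]
def overlay(im,P,p,x0,y0,S,col=(0,0,255)):
    for b in boxes:
        q=(proj(P,T(p,b))-[x0,y0]+.5)*S
        for i,j in E_: cv2.line(im,tuple(int(v) for v in q[i]),tuple(int(v) for v in q[j]),col,1)
POSE={'a':(0.538,0.016,0.19),'b':(0.477,-0.327,-0.19),'c':(0.5,0.323,0.19)}
E
python3 - <<'E'
from m import *
for cam,S in (("side",7),("scene",6)):
    P=ctrl.camera_params(cam); im0=cv2.imread(f"pics/{cam}0.png")
    out=[]
    for k in 'abc':
        q=proj(P,T(POSE[k],[[0,0,20]]))[0].astype(int)
        x0,y0=q[0]-58,q[1]-45
        im=cv2.resize(im0[y0:y0+90,x0:x0+116],None,fx=S,fy=S,interpolation=cv2.INTER_CUBIC)
        overlay(im,P,POSE[k],x0,y0,S)
        cv2.imwrite(f"pics/ov_{cam}_{k}.png",im)
E
```

```text
(no output)
```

View pics/ov_side_a.png

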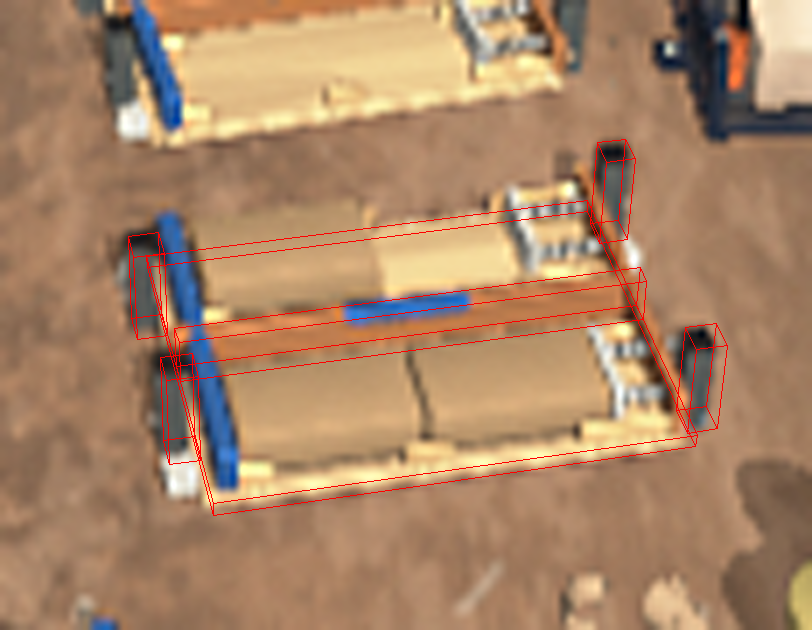

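View pics/ov_scene_b.png

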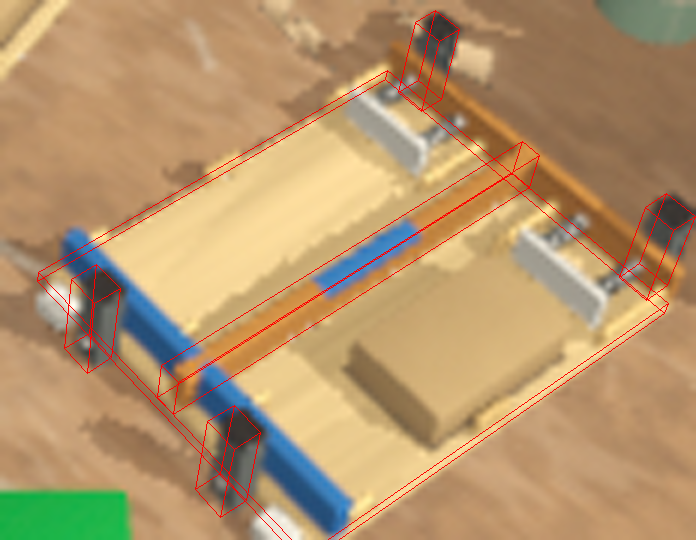

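```bash
cat > fit.py <<'E'
from m import *
from scipy.optimize import minimize
S=6
def hullmask(shape,q,x0,y0):
    m=np.zeros(shape,np.uint8); h=cv2.convexHull(((q-[x0,y0]+.5)*S).astype(np.float32))
    cv2.fillConvexPoly(m,np.round(h*16).astype(np.int32),1,shift=4); return m
def fit(k,cams,sh=''):
    D=[]
    for cam in cams:
        P=ctrl.camera_params(cam); im0=cv2.imread(f"pics/{cam}0.png")
        q=proj(P,T(POSE[k],[[0,0,20]]))[0].astype(int); x0,y0=q[0]-75,q[1]-60
        g=cv2.resize(im0[y0:y0+120,x0:x0+150],None,fx=S,fy=S,interpolation=cv2.INTER_CUBIC).max(2).astype(float)
        D.append((P,g,x0,y0))
    def cost(p):
        c=0
        for P,g,x0,y0 in D:
            for b in boxes[1:5]:
                m=hullmask(g.shape,proj(P,T(p,b)),x0,y0)
                r=cv2.dilate(m,np.ones((19,19)))-m
                c+=np.minimum(g,140)[m>0].mean()-.8*np.minimum(g,140)[r>0].mean()
        return c
    p0=np.array(POSE[k]); 
    best=None
    for d in ((.003,.003,.02),(-.004,.004,.03),(.004,-.004,-.03)):
        s=np.array([p0]+[p0+np.eye(3)[i]*d[i] for i in range(3)])
        r=minimize(cost,p0,method='Nelder-Mead',options=dict(initial_simplex=s,xatol=1e-4,fatol=.01))
        if best is None or r.fun<best.fun: best=r
    return best.x,best.fun,cost(p0)
if __name__=="__main__":
    for k in 'abc':
        for cams in (["side"],["scene"],["side","scene"]): print(k,cams,np.round(fit(k,cams)[0],4),np.round(fit(k,cams)[1:],1))
E
python3 fit.py
```

```text
a ['side'] [0.5332 0.0201 0.1624] [-47.5   7.4]
a ['scene'] [0.539  0.0187 0.1723] [-11.1   1.5]
a ['side', 'scene'] [0.5346 0.0173 0.1704] [-37.4   8.9]
b ['side'] [ 0.4763 -0.3272 -0.1759] [-100.7  -87.2]
b ['scene'] [ 0.4809 -0.3282 -0.1787] [-31.3  -5.9]
b ['side', 'scene'] [ 0.4768 -0.3281 -0.1784] [-110.   -93.1]
c ['side'] [0.4941 0.3285 0.2306] [-32.7  37.7]
c ['scene'] [0.4984 0.323  0.2287] [ 2.5 19.2]
c ['side', 'scene'] [0.4953 0.3237 0.233 ] [-15.1  56.9]
```

Run:
```python
from m import *
s=ctrl.get_state(); R=Rn.from_rotvec(s['tool_rot']).as_matrix(); print(np.round(R,3), s['position'])
P0=dict(a=(0.536,0.018,0.168),b=(0.4785,-0.3278,-0.177),c=(0.496,0.325,0.231))
for cam in ["side","scene"]:
    P=ctrl.camera_params(cam); ctrl.get_image(cam)
    for n in ["sander_4_centre"]:
      for f in (ctrl.spot_point,ctrl.search_frame):
        for d in f(cam,n):
            X=w(cam,d['xyz'],P); o=[]
            for k in 'ab':
                p=P0[k]; c,s_=np.cos(p[2]),np.sin(p[2]); dx=X[:2]-p[:2]
                o.append(np.round([1000*(c*dx[0]+s_*dx[1]),1000*(-s_*dx[0]+c*dx[1])],0).tolist())
            print(cam,f.__name__,round(d['score'],2),np.round(X,3),o)
```

```text
[[ 0.     0.422  0.907]
 [ 0.     0.907 -0.422]
 [-1.     0.     0.   ]] [0.27443458 0.58926485 0.22260921]
side call 0.78 [ 0.471 -0.39   0.023] [[-133.0, -392.0], [3.0, -63.0]]
side call 0.63 [ 0.237 -0.314  0.013] [[-350.0, -277.0], [-240.0, -29.0]]
side call 0.21 [0.472 0.07  0.021] [[-54.0, 62.0], [-76.0, 391.0]]
side call 0.79 [ 0.237 -0.325  0.025] [[-352.0, -288.0], [-238.0, -39.0]]
side call 0.66 [ 0.473 -0.398  0.036] [[-132.0, -400.0], [6.0, -70.0]]
scene call 0.78 [ 0.241 -0.311  0.01 ] [[-346.0, -275.0], [-236.0, -26.0]]
scene call 0.59 [ 0.474 -0.389  0.018] [[-129.0, -391.0], [6.0, -61.0]]
scene call 0.95 [ 0.461 -0.395  0.035] [[-143.0, -395.0], [-5.0, -69.0]]
scene call 0.93 [ 0.235 -0.32   0.026] [[-353.0, -283.0], [-241.0, -35.0]]
```

View pics/ov_side_b.png

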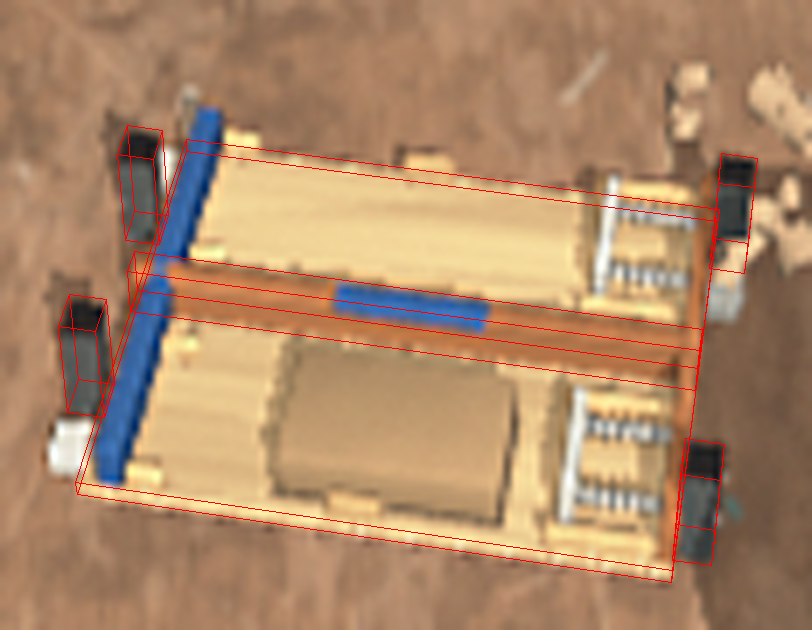

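```bash
cat > plan.py <<'E'
from m import *
def Rdown(psi,tilt=0.,roll=0.):
    y=np.array([np.cos(psi),np.sin(psi),0]); x=np.array([0,0,-1.]); z=np.cross(x,y)
    return np.c_[x,y,z]@Rn.from_rotvec([0,tilt,0]).as_matrix()
def cur():
    s=ctrl.get_state(); return np.array(s['position']),Rn.from_rotvec(s['tool_rot']).as_matrix(),s
def rows(p1,R1,N,yawturn=None,p0=None,R0=None,cyl=False):
    """yawturn: total world yaw turn (for down poses), else shortest"""
    if p0 is None: p0,R0,_=cur()
    p1=np.array(p1)
    out=[];pp,RR=p0,R0
    rel=R0.T@R1; rv=Rn.from_matrix(rel).as_rotvec()
    for i in range(1,N+1):
        a=i/N
        if cyl:
            r=lambda p:np.hypot(p[0],p[1]); az=lambda p:np.arctan2(p[1],p[0])
            rr=r(p0)+a*(r(p1)-r(p0)); t=az(p0)+a*(az(p1)-az(p0)); p=np.array([rr*np.cos(t),rr*np.sin(t),p0[2]+a*(p1[2]-p0[2])])
        else: p=p0+a*(p1-p0)
        if yawturn is not None: R=Rn.from_rotvec([0,0,a*yawturn]).as_matrix()@R0
        else: R=R0@Rn.from_rotvec(a*rv).as_matrix()
        if i==N: R=R1
        t=RR.T@(p-pp)*100; v=Rn.from_matrix(RR.T@R).as_rotvec()
        t=np.round(t,2); v=np.round(v,3); out.append(np.r_[t,v])
        pp=pp+RR@t/100; RR=RR@Rn.from_rotvec(v).as_matrix()
    print("rows (max step cm %.2f, max turn %.3f)"%(max(np.linalg.norm(o[:3]) for o in out),max(np.linalg.norm(o[3:]) for o in out)))
    fmt=lambda x:('%.3f'%x).rstrip('0').rstrip('.').replace('-0.','-0.') if abs(x)>1e-9 else '0'
    for j in range(0,N,12): print('['+', '.join(','.join(fmt(x) for x in o) for o in out[j:j+12])+']')
E
python3 - <<'E'
from plan import *
P=ctrl.camera_params("wrist"); p,R,_=cur()
C=-P['R'].T@P['t']; print("cam in tool",np.round(R.T@(C-p),4)); print(np.round(R.T@P['R'].T,3))
rows([.50,-.34,.24],Rdown(-1.748),22,yawturn=-1.748-1.135,cyl=True)
E
```

```text
cam in tool [-0.1629 -0.0013 -0.0825]
[[-0.    -0.303  0.953]
 [ 1.    -0.001 -0.   ]
 [ 0.001  0.953  0.303]]
rows (max step cm 5.12, max turn 0.132)
[-0.08,-0.41,5.1,0.131,0,0, -0.08,-0.14,5.09,0.131,0,0, -0.08,0.13,5.08,0.131,0,0, -0.08,0.38,5.05,0.131,0,0, -0.07,0.65,5,0.131,0,0, -0.08,0.91,4.95,0.131,0,0, -0.08,1.16,4.88,0.131,0,0, -0.08,1.4,4.8,0.131,0,0, -0.08,1.65,4.7,0.131,0,0, -0.08,1.89,4.6,0.131,0,0, -0.08,2.11,4.47,0.131,0,0, -0.08,2.34,4.35,0.132,0,0]
[-0.08,2.56,4.2,0.131,0,0, -0.08,2.76,4.05,0.131,0,0, -0.08,2.96,3.88,0.131,0,0, -0.08,3.15,3.71,0.131,0,0, -0.08,3.33,3.54,0.131,0,0, -0.08,3.49,3.34,0.131,0,0, -0.08,3.65,3.15,0.131,0,0, -0.08,3.8,2.94,0.131,0,0, -0.08,3.94,2.73,0.131,0,0, -0.08,4.05,2.51,0.131,0,0]
```

Run:
```python
from plan import *
rows([.585,-.365,.25],Rdown(-1.748),22,yawturn=-1.748-1.135,cyl=True)
```

```text
rows (max step cm 5.30, max turn 0.132)
[-0.12,-0.01,5.01,0.131,0,0, -0.13,0.25,5.02,0.131,0,0, -0.12,0.53,5.01,0.131,0,0, -0.13,0.8,4.99,0.131,0,0, -0.12,1.07,4.95,0.131,0,0, -0.13,1.34,4.9,0.131,0,0, -0.12,1.61,4.83,0.131,0,0, -0.13,1.87,4.75,0.131,0,0, -0.12,2.13,4.66,0.131,0,0, -0.12,2.38,4.54,0.131,0,0, -0.13,2.64,4.43,0.131,0,0, -0.12,2.87,4.29,0.132,0,0]
[-0.13,3.12,4.13,0.131,0,0, -0.12,3.34,3.97,0.131,0,0, -0.13,3.56,3.79,0.131,0,0, -0.12,3.77,3.61,0.131,0,0, -0.13,3.97,3.41,0.131,0,0, -0.12,4.16,3.19,0.131,0,0, -0.13,4.34,2.98,0.131,0,0, -0.12,4.5,2.74,0.131,0,0, -0.13,4.66,2.5,0.131,0,0, -0.12,4.79,2.26,0.131,0,0]
```

Emit:
step_arm(increments=[-0.12, 0, 5, 0.131, 0, 0, -0.13, 0.25, 5, 0.131, 0, 0, -0.12, 0.53, 5, 0.131, 0, 0, -0.13, 0.8, 5, 0.131, 0, 0, -0.12, 1.07, 4.95, 0.131, 0, 0, -0.13, 1.34, 4.9, 0.131, 0, 0, -0.12, 1.6, 4.83, 0.131, 0, 0, -0.13, 1.87, 4.75, 0.131, 0, 0, -0.12, 2.13, 4.66, 0.131, 0, 0, -0.12, 2.38, 4.54, 0.131, 0, 0, -0.13, 2.64, 4.43, 0.131, 0, 0, -0.12, 2.87, 4.29, 0.132, 0, 0], fingers=82)

```text
time: 2.55
position: [0.6568, 0.1398, 0.2375]
tool_rot: [1.527, 0.967, -1.526]
ft_force: [-0.5, 0.4, 0.0]
grip_width: 0.821
```

Emit:
step_arm(increments=[-0.13, 3.12, 4.13, 0.131, 0, 0, -0.12, 3.34, 3.97, 0.131, 0, 0, -0.13, 3.56, 3.79, 0.131, 0, 0, -0.12, 3.77, 3.61, 0.131, 0, 0, -0.13, 3.97, 3.41, 0.131, 0, 0, -0.12, 4.16, 3.19, 0.131, 0, 0, -0.13, 4.34, 2.98, 0.131, 0, 0, -0.12, 4.5, 2.74, 0.131, 0, 0, -0.13, 4.66, 2.5, 0.131, 0, 0, -0.12, 4.79, 2.26, 0.131, 0, 0, 0, 0, 0, 0, 0, 0])

```text
time: 3.92
position: [0.5801, -0.3712, 0.2507]
tool_rot: [-2.123, 0.204, 2.126]
ft_force: [0.1, -0.4, 0.1]
grip_width: 0.817
```

```bash
cat >> h.py <<'E'
def snap(n):
    P=ctrl.camera_params('wrist'); im=ctrl.get_image('wrist')[:,:,::-1]; cv2.imwrite(f'pics/{n}.png',im); return P,im
def fish(P,X):
    X=np.atleast_2d(X); c=X@P['R'].T+P['t']; f=192/np.tan(np.radians(P['vertical_fov']/2))
    rr=np.hypot(c[:,0],c[:,1]); th=np.arctan2(rr,c[:,2]); k=f*th/np.maximum(rr,1e-9)
    return np.c_[P['cx']+k*c[:,0],P['cy']+k*c[:,1]]
E
python3 - <<'E'
from plan import *
import pickle
P,im=snap('w1'); pickle.dump(P,open('w1.pkl','wb'))
im=cv2.resize(im,None,fx=1.55,fy=1.55,interpolation=cv2.INTER_CUBIC)
for b in boxes:
    q=fish(P,T((0.4785,-0.3278,-0.177),b))*1.55
    for i,j in E_: cv2.line(im,tuple(int(v) for v in q[i]),tuple(int(v) for v in q[j]),(0,0,255),1)
cv2.imwrite('pics/w1o.png',im)
p,R,s=cur(); print(s['time'],p,np.round(R,3),s['joint_positions'],s['ft_force'],s['grip_width'])
E
```

```text
3.975 [ 0.58262084 -0.36770036  0.25028542] [[-0.    -0.181 -0.983]
 [-0.001 -0.983  0.181]
 [-1.     0.001 -0.   ]] [-0.02456035  0.48118689  0.80406637  1.3241887  -0.34066249  1.47508535
 -1.00001811] [ 0.3342449  -0.2331325  -0.21789083] 0.8163106069078477
```

View pics/w1o.png

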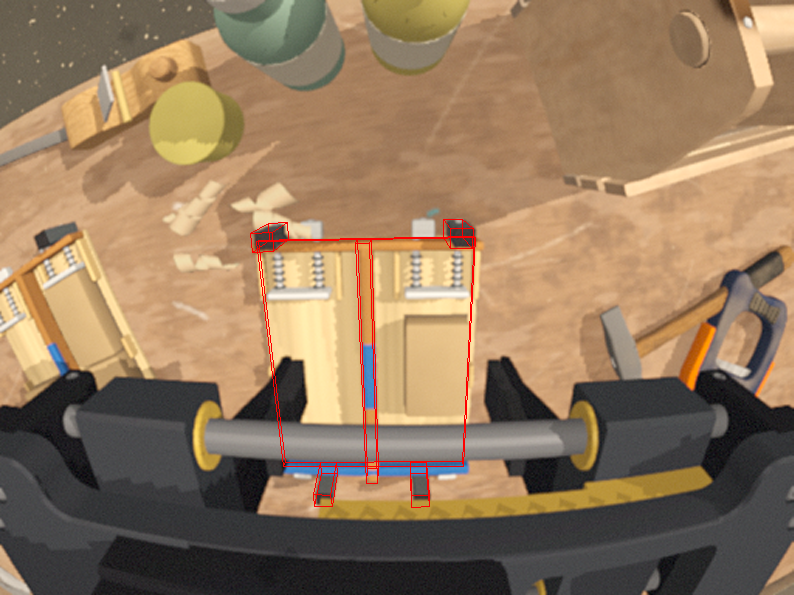

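Run:
```python
import cv2
im=cv2.imread('pics/w1.png')
cv2.imwrite('pics/w1z.png',cv2.resize(im[135:285,155:325],None,fx=4,fy=4,interpolation=cv2.INTER_CUBIC))
```

```text
(no output)
```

View pics/w1z.png

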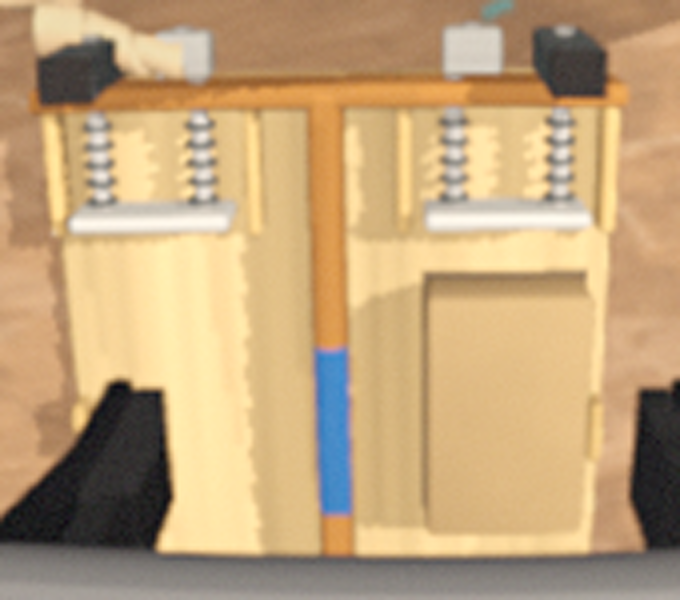

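```bash
cat >> h.py <<'E'
def ray(P,u,z):
    u=np.atleast_2d(u).astype(float)-[P['cx'],P['cy']]; f=192/np.tan(np.radians(P['vertical_fov']/2))
    r=np.hypot(u[:,0],u[:,1]); th=r/f
    d=np.c_[u/np.maximum(r,1e-9)[:,None]*np.sin(th)[:,None],np.cos(th)]@P['R']
    C=-P['R'].T@P['t']; s=(z-C[2])/d[:,2]; return C+d*s[:,None]
def topose(obs,loc):  # rigid 2D fit loc(mm)->obs
    a=np.array(loc)[:,:2]/1000; b=np.array(obs)[:,:2]; ac=a-a.mean(0); bc=b-b.mean(0)
    yaw=np.arctan2((ac[:,0]*bc[:,1]-ac[:,1]*bc[:,0]).sum(),(ac*bc).sum()); c,s=np.cos(yaw),np.sin(yaw); Rr=np.array([[c,-s],[s,c]])
    t=b.mean(0)-Rr@a.mean(0); res=b-(a@Rr.T+t); return (t[0],t[1],yaw),res*1000
def local(p,X):
    c,s=np.cos(p[2]),np.sin(p[2]); d=np.atleast_2d(X)[:,:2]-p[:2]; return np.c_[c*d[:,0]+s*d[:,1],-s*d[:,0]+c*d[:,1]]*1000
E
python3 - <<'E'
from plan import *
import pickle
P=pickle.load(open('w1.pkl','rb'))
z=lambda pts:np.array(pts)/4+[155,135]
pl=ray(P,z([[70,228],[233,229],[427,228],[590,225]]),.033)
rib=ray(P,z([[325,100],[334,430]]),.034)
p,res=topose(pl,[[75,89],[75,33],[75,-33],[75,-89]]); print(np.round(p,4),np.round(res,1))
print('rib yaw',np.arctan2(*(rib[0]-rib[1])[1::-1]), local(p,rib))
print('post fit', (0.4785,-0.3278,-0.177))
bl=ray(P,z([[424,292],[585,292],[428,530],[588,533]]),.034)
print('block',np.round(bl,4).tolist(),bl.mean(0),np.round(local(p,bl),1).tolist(),local(p,bl.mean(0)))
print('sides mm',[np.linalg.norm(bl[i]-bl[j])*1000 for i,j in((0,1),(2,3),(0,2),(1,3))])
lump=ray(P,z([[595,395],[595,460]]),.021); print('lump',local(p,lump))
E
```

```text
[ 0.4807 -0.3304 -0.1848] [[ 0.4 -0. ]
 [-0.5 -0.8]
 [-0.4  0. ]
 [ 0.6  0.8]]
rib yaw -0.1818010940102532 [[ 1.18455005e+02  9.56809506e-02]
 [ 8.68225944e-02 -2.61370406e-01]]
post fit (0.4785, -0.3278, -0.177)
block [[0.5261, -0.3715, 0.034], [0.5155, -0.4257, 0.034], [0.4333, -0.3561, 0.034], [0.4196, -0.4145, 0.034]] [ 0.47363787 -0.39196164  0.034     ] [[52.2, -32.1], [51.8, -87.3], [-41.8, -33.9], [-44.5, -93.9]] [[  4.41049626 -61.80498422]]
sides mm [np.float64(55.181615115305185), np.float64(60.07072207214519), np.float64(94.02950015341018), np.float64(96.53496152956383)]
lump [[  6.78520331 -95.27383703]
 [-20.28539964 -96.94525402]]
```

Run:
```python
from plan import *
pb=(0.4807,-0.3304,-0.183)
g=T(pb,[[20,-61.5,0]])[0]; print(g)
R1=Rdown(-.183-np.pi/2)
rows([g[0],g[1],.06],R1,5)
```

```text
[ 0.48917426 -0.39451269  0.        ]
rows (max step cm 4.28, max turn 0.001)
[3.81,0.86,1.74,0,0,0, 3.8,0.86,1.74,0,0,0, 3.81,0.87,1.74,0,0,-0.001, 3.8,0.86,1.74,0.001,0,0, 3.81,0.87,1.74,0,0,0]
```

Emit:
step_arm(increments=[3.8, 0.86, 1.74, 0, 0, 0, 3.8, 0.86, 1.74, 0, 0, 0, 3.8, 0.87, 1.74, 0, 0, 0, 3.8, 0.86, 1.74, 0, 0, 0, 3.8, 0.87, 1.74, 0, 0, 0, 0, 0, 0, 0, 0, 0])

```text
time: 4.72
position: [0.4893, -0.3896, 0.0572]
tool_rot: [-2.121, 0.185, 2.133]
ft_force: [0.1, -0.3, -0.4]
grip_width: 0.818
```

Run:
```python
from plan import *
P,im=snap('w2')
p,R,s=cur(); print(s['time'],p,np.round(R,3),s['joint_positions'],s['ft_force'],s['grip_width'])
cv2.imwrite('pics/w2z.png',cv2.resize(im,None,fx=1.55,fy=1.55))
pb=(0.4807,-0.3304,-0.183); print(local(pb,p))
rows(np.r_[T(pb,[[20,-61.5,0]])[0][:2],.0105],Rdown(-.183-np.pi/2),2)
```

```text
4.775 [ 0.49194686 -0.39049437  0.05950918] [[-0.001 -0.175 -0.985]
 [ 0.002 -0.985  0.175]
 [-1.    -0.001  0.001]] [ 0.02553007  0.49752547  0.77344808  1.70963825 -0.38525552  1.09483642
 -0.82775554] [ 0.74097526 -0.13730569  0.19416196] 0.8224853084114704
[[ 21.99504999 -57.04422062]]
rows (max step cm 2.46, max turn 0.004)
[2.45,0.23,0.1,0.004,0.001,0.001, 2.45,0.22,0.1,0.003,0,0]
```

View pics/w2z.png

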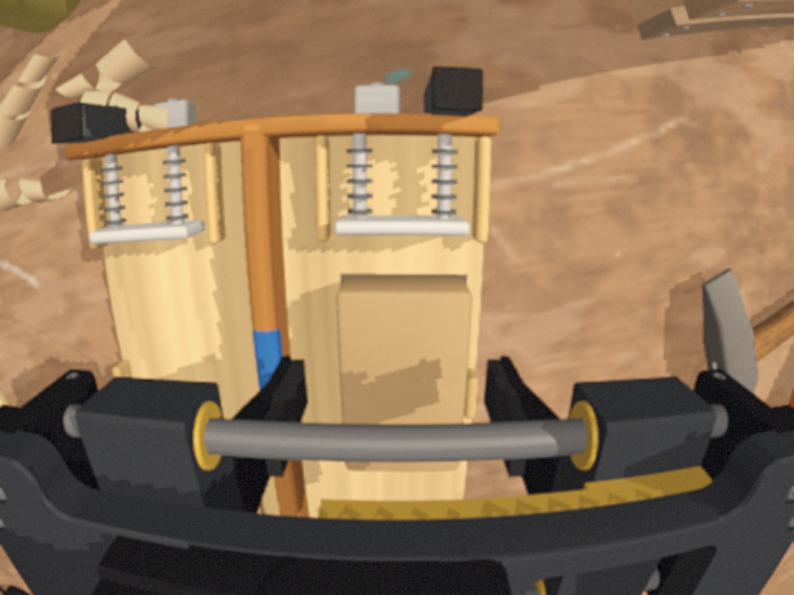

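Run:
```python
from plan import *
A=[];B=[];C=[]
for i in range(6):
    p,R,s=cur(); A.append(p); P=ctrl.camera_params('wrist'); B.append(-P['R'].T@P['t']-R@[-.1629,-.0013,-.0825]); C.append(s['tool_rot']); ctrl.get_image('wrist')
print(np.round(A,4)); print(np.round(B,4)); print(np.round(C,4))
print(np.mean(A,0),np.mean(B,0))
```

```text
[[ 0.4919 -0.3905  0.0595]
 [ 0.4935 -0.3911  0.0609]
 [ 0.4942 -0.3916  0.0617]
 [ 0.4943 -0.3918  0.062 ]
 [ 0.494  -0.392   0.062 ]
 [ 0.4936 -0.392   0.0617]]
[[ 0.4933 -0.3936  0.0595]
 [ 0.4948 -0.3943  0.0609]
 [ 0.4955 -0.3947  0.0617]
 [ 0.4956 -0.395   0.062 ]
 [ 0.4953 -0.3951  0.0619]
 [ 0.4949 -0.3951  0.0617]]
[[-2.1276  0.1861  2.1297]
 [-2.1317  0.1867  2.1279]
 [-2.1339  0.1873  2.127 ]
 [-2.1345  0.1877  2.1266]
 [-2.1342  0.1881  2.1267]
 [-2.1335  0.1883  2.1269]]
[ 0.49357977 -0.39149849  0.06131071] [ 0.49488016 -0.39463152  0.06127987]
```

Run:
```python
from plan import *
p,R,s=cur(); print(s['time'],p)
pb=(0.4807,-0.3304,-0.183); print(local(pb,p))
rows(np.r_[T(pb,[[20,-61.5,0]])[0][:2],.0105],Rdown(-.183-np.pi/2),3)
```

```text
5.075 [ 0.49313806 -0.39202222  0.06144134]
[[ 23.44440608 -58.32978389]]
rows (max step cm 1.71, max turn 0.003)
[1.7,0.1,0.12,0.002,-0.001,0, 1.7,0.11,0.12,0.003,-0.001,0, 1.69,0.1,0.11,0.002,-0.001,-0.001]
```

Emit:
step_arm(increments=[1.6, 0.1, 0.12, 0.002, 0, 0, 1.6, 0.11, 0.12, 0.003, 0, 0, 1.6, 0.1, 0.11, 0.002, 0, 0, 0.2, 0, 0, 0, 0, 0, 0, 0, 0, 0, 0, 0, 0, 0, 0, 0, 0, 0])

```text
time: 5.82
position: [0.4875, -0.3944, 0.0099]
tool_rot: [-2.125, 0.196, 2.125]
ft_force: [0.5, 0.1, 0.1]
grip_width: 0.819
```

Run:
```python
from plan import *
p,R,s=cur(); print(s['time'],p,s['ft_force'])
pb=(0.4807,-0.3304,-0.183); print(local(pb,p))
```

```text
5.825 [ 0.48746005 -0.39438555  0.00988293] [0.49782613 0.0644051  0.10788565]
[[ 18.29128151 -61.68693024]]
```

Emit:
step_arm(increments=[0, 0, 0, 0, 0, 0, 0, 0, 0, 0, 0, 0, 0, 0, 0, 0, 0, 0, 0, 0, 0, 0, 0, 0, 0, 0, 0, 0, 0, 0], fingers=40, force=35)

```text
time: 6.45
position: [0.4876, -0.3943, 0.0101]
tool_rot: [-2.125, 0.196, 2.125]
ft_force: [0.2, 0.7, 2.2]
grip_width: 0.689
```

Run:
```python
from plan import *
p,R,s=cur(); print(s['time'],p,s['ft_force'],s['grip_width'],s['joint_positions'])
pb=(0.4807,-0.3304,-0.183); print(local(pb,p))
```

```text
6.45 [ 0.48758864 -0.39431059  0.01008117] [0.20223252 0.74460904 2.17367614] 0.6893879138822809 [ 0.05864084  0.55516695  0.74203289  1.7453775  -0.43399477  1.01182019
 -0.79340673]
[[ 18.40408101 -61.58982641]]
```

Run:
```python
from plan import *
pa=(0.536,0.018,0.168)
p,R,s=cur()
t=T(pa,[[30,20,0]])[0]; print(t)
p0=p.copy(); p0[2]=.13
rows([t[0],t[1],.22],Rdown(pa[2]+np.pi/2),20,yawturn=pa[2]+np.pi/2+.183+np.pi/2-.007,p0=p0,R0=R,cyl=True)
print(np.arctan2(R[1,1],R[0,1]))
```

```text
[0.56223342 0.04273475 0.        ]
rows (max step cm 2.43, max turn 0.183)
[-0.45,-2.25,-0.8,-0.174,0,0, -0.45,-2.1,-1.1,-0.175,0,0, -0.45,-1.93,-1.36,-0.174,0,0, -0.45,-1.71,-1.61,-0.174,0,0, -0.45,-1.48,-1.81,-0.174,0,0, -0.45,-1.21,-1.99,-0.175,0,0, -0.45,-0.93,-2.12,-0.174,0,0, -0.45,-0.62,-2.21,-0.174,0,0, -0.45,-0.32,-2.27,-0.175,0,-0.001, -0.44,-0.01,-2.28,-0.174,0,0, -0.45,0.29,-2.25,-0.174,0,0, -0.45,0.6,-2.17,-0.174,0,0]
[-0.45,0.87,-2.07,-0.175,0,0, -0.45,1.15,-1.91,-0.174,0,0, -0.45,1.38,-1.73,-0.174,0,0, -0.45,1.6,-1.53,-0.174,0,0, -0.45,1.78,-1.28,-0.175,0,0, -0.45,1.93,-1.03,-0.174,0,0, -0.45,2.04,-0.75,-0.174,0,-0.001, -0.45,2.11,-0.47,-0.183,-0.001,0.001]
-1.7548608827632333
```

Emit:
step_arm(increments=[-2, 0, 0, 0, 0, 0, -5, 0, 0, 0, 0, 0, -5, 0, 0, 0, 0, 0])

```text
time: 6.82
position: [0.487, -0.3947, 0.1323]
tool_rot: [-2.125, 0.197, 2.125]
ft_force: [0.4, 0.7, -0.1]
grip_width: 0.687
```

Emit:
step_arm(increments=[-0.45, -2.25, -0.8, -0.174, 0, 0, -0.45, -2.1, -1.1, -0.175, 0, 0, -0.45, -1.93, -1.36, -0.174, 0, 0, -0.45, -1.71, -1.6, -0.174, 0, 0, -0.45, -1.48, -1.8, -0.174, 0, 0, -0.45, -1.2, -2, -0.175, 0, 0, -0.45, -0.93, -2.12, -0.174, 0, 0, -0.45, -0.62, -2.2, -0.174, 0, 0, -0.45, -0.32, -2.27, -0.175, 0, 0, -0.45, 0, -2.28, -0.174, 0, 0, -0.45, 0.3, -2.25, -0.174, 0, 0, -0.45, 0.6, -2.17, -0.174, 0, 0])

```text
time: 8.32
position: [0.5742, -0.1326, 0.1855]
tool_rot: [0.955, 1.35, -0.954]
ft_force: [-0.7, -0.3, -0.8]
grip_width: 0.687
```

Emit:
step_arm(increments=[-0.45, 0.87, -2.07, -0.175, 0, 0, -0.45, 1.15, -1.9, -0.174, 0, 0, -0.45, 1.38, -1.73, -0.174, 0, 0, -0.45, 1.6, -1.53, -0.174, 0, 0, -0.45, 1.78, -1.28, -0.175, 0, 0, -0.45, 1.93, -1.03, -0.174, 0, 0, -0.45, 2.04, -0.75, -0.174, 0, 0, -0.45, 2.1, -0.47, -0.183, 0, 0, 0, 0, 0, 0, 0, 0, 0, 0, 0, 0, 0, 0])

```text
time: 9.57
position: [0.5624, 0.0407, 0.2204]
tool_rot: [-0.129, 1.566, 0.128]
ft_force: [0.2, 0.0, -0.5]
grip_width: 0.689
```

Run:
```python
from plan import *
import pickle
P,im=snap('w3'); pickle.dump(P,open('w3.pkl','wb'))
p,R,s=cur(); print(s['time'],p,np.round(R,3),s['joint_positions'],s['ft_force'],s['grip_width'])
cv2.imwrite('pics/w3z.png',cv2.resize(im,None,fx=1.55,fy=1.55,interpolation=cv2.INTER_CUBIC))
```

```text
9.625 [0.56239522 0.04050164 0.22022857] [[ 0.    -0.163  0.987]
 [-0.001  0.987  0.163]
 [-1.    -0.001  0.   ]] [-0.26390088  0.1370362   0.15911463  1.68006831 -0.02130839  1.32587232
  1.63340769] [ 0.03884131  0.13091415 -0.76047198] 0.685745510128358
```

View pics/w3z.png

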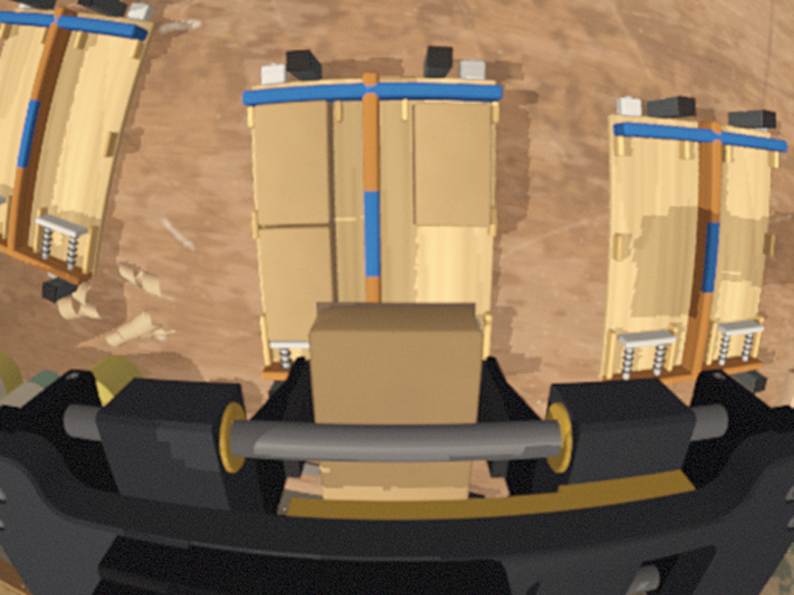

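Run:
```python
import cv2
im=cv2.imread('pics/w3.png')
cv2.imwrite('pics/w3a.png',cv2.resize(im[25:205,150:335],None,fx=4,fy=3.3,interpolation=cv2.INTER_CUBIC) if 0 else cv2.resize(im[25:175,150:335],None,fx=4,fy=4,interpolation=cv2.INTER_CUBIC))
cv2.imwrite('pics/w3c.png',cv2.resize(im[55:255,385:512],None,fx=3,fy=3,interpolation=cv2.INTER_CUBIC))
```

```text
(no output)
```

View pics/w3a.png

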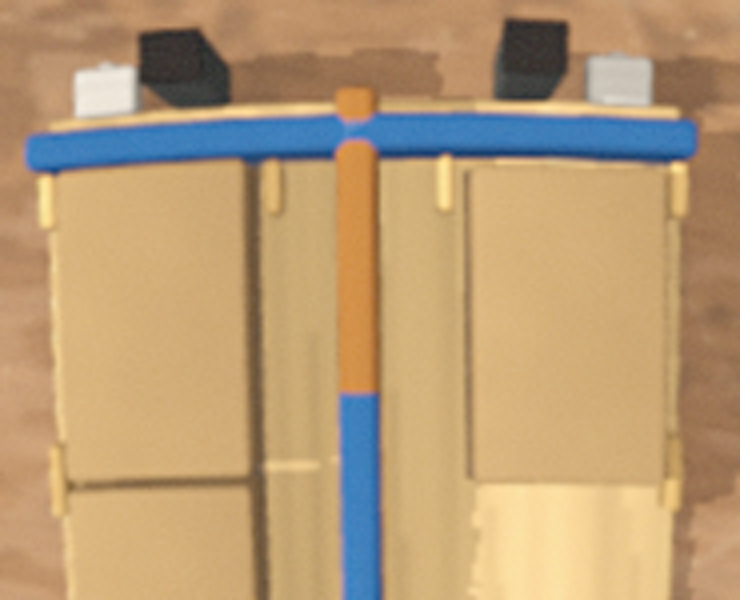

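View pics/w3c.png

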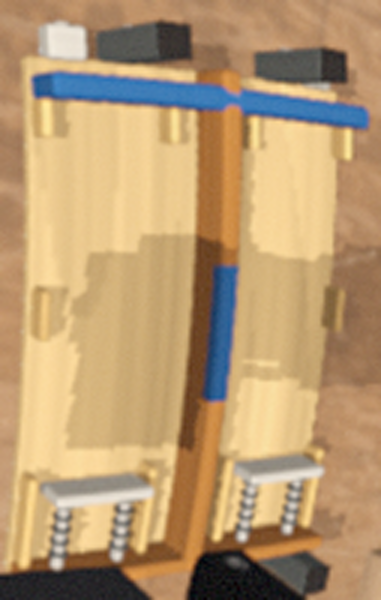

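Run:
```python
from plan import *
import pickle
P=pickle.load(open('w3.pkl','rb'))
z=lambda pts:np.array(pts)/4+[150,25]
A=[([533,44],.056,(-132,50)),([172,55],.056,(-132,-50)),([358,250],.034,(None,0)),([362,550],.034,(None,0)),([160,482],.034,(-8,-61)),([160,164],.034,(-105,-61)),([560,160],.034,(-105,61)),([60,300],.034,(None,-91)),([245,300],.034,(None,-31)),([50,128],.008,(-125,-100)),([680,112],.008,(-125,100))]
from scipy.optimize import least_squares
W=[ray(P,z([u]),h)[0] for u,h,_ in A]
def f(p):
    o=[]
    for X,(u,h,l) in zip(W,A):
        L=local(p,X)[0]
        for i in (0,1):
            if l[i] is not None and not (i==1 and l[i] in(-61,61)): o.append(L[i]-l[i])
    return o
r=least_squares(f,(0.536,0.018,0.168),loss='soft_l1',x_scale=[.01,.01,.01]); print(np.round(r.x,4))
for X,(u,h,l) in zip(W,A): print(np.round(local(r.x,X)[0],1),l)
s1=ray(P,z([[471,170],[665,165],[475,480],[663,482]]),.034); print('s1',np.round(local(r.x,s1),1).tolist(),local(r.x,s1.mean(0)))
# tray_c
zc=lambda pts:np.array(pts)/3+[385,55]
C=[([128,40],.056,(-132,-50)),([297,64],.056,(-132,50))]
X=[ray(P,zc([u]),h)[0] for u,h,_ in C]+[ray(P,zc([[147,499]]),.033)[0],ray(P,zc([[48,502]]),.033)[0],ray(P,zc([[240,482]]),.033)[0],ray(P,zc([[322,472]]),.033)[0]]
p,res=topose(X,[(-132,-50),(-132,50),(75,-33),(75,-89),(75,33),(75,89)]); print('c',np.round(p,4),np.round(res,1))
```

```text
[0.5391 0.0171 0.1675]
[-133.6   48.8] (-132, 50)
[-132.9  -49.4] (-132, -50)
[-76.6   0.1] (None, 0)
[12.4  0.2] (None, 0)
[ -9.3 -60.3] (-8, -61)
[-104.7  -57.6] (-105, -61)
[-103.6   58.4] (-105, 61)
[-65.8 -89.2] (None, -91)
[-62.8 -33. ] (None, -31)
[-123.3  -99.5] (-125, -100)
[-124.6   99.5] (-125, 100)
s1 [[-100.2, 32.7], [-103.4, 89.3], [-8.5, 33.9], [-8.5, 90.3]] [[-55.14517091  61.54006324]]
c [0.5048 0.3135 0.3035] [[-4.1 -4.7]
 [ 3.7 -4.4]
 [-0.   3. ]
 [-7.7 -0.8]
 [ 2.8 -1. ]
 [ 5.4  7.9]]
```

```bash
cat > ins.py <<'E'
from plan import *
pa=(0.539,0.017,0.1675)
def tgt(th,xu,zl,y=61.):
    t=np.radians(th); x=xu-(23.9*np.sin(t)+62.5*np.cos(t)); z=zl+2.1*np.cos(t)+62.5*np.sin(t)
    return T(pa,[[x,y,z]])[0],Rdown(pa[2]+np.pi/2,t)
def where():
    p,R,s=cur(); L=local(pa,p)[0]; th=np.arctan2(-R[2,2],-R[2,0]); t=th
    psi=np.arctan2(R[1,1],R[0,1])-np.pi/2
    print('t',s['time'],'loc',np.round(L,1),'z',round(p[2]*1000,1),'tilt',round(np.degrees(th),1),'dyaw',round(psi-pa[2],3),'roll',round(R[2,1],3),
     'xu',round(L[0]+23.9*np.sin(t)+62.5*np.cos(t),1),'zl',round(p[2]*1000-2.1*np.cos(t)-62.5*np.sin(t),1),'F',np.round(s['ft_force'],1),'g',round(s['grip_width']*87,1)); return p,R,s
E
python3 - <<'E'
from ins import *
p,R,s=where()
q,Rq=tgt(30,68,75); rows(q,Rq,6)
E
```

```text
t 9.625 loc [27.  19.3] z 220.2 tilt -0.0 dyaw -0.004 roll -0.001 xu 89.5 zl 218.1 F [ 0.   0.1 -0.8] g 59.7
rows (max step cm 2.04, max turn 0.088)
[1.87,0.7,-0.42,-0.001,0.087,0, 1.9,0.69,-0.26,0,0.088,0, 1.91,0.7,-0.09,-0.001,0.087,0, 1.91,0.69,0.08,-0.001,0.087,0, 1.9,0.7,0.25,0,0.088,0, 1.87,0.7,0.41,-0.001,0.087,0]
```

Emit:
step_arm(increments=[1.87, 0.7, -0.42, -0.001, 0.087, 0, 1.9, 0.69, -0.26, 0, 0.088, 0, 1.9, 0.7, -0.09, -0.001, 0.087, 0, 1.9, 0.69, 0.08, -0.001, 0.087, 0, 1.9, 0.7, 0.25, 0, 0.088, 0, 1.87, 0.7, 0.4, -0.001, 0.087, 0, 0, 0, 0, 0, 0, 0, 0, 0, 0, 0, 0, 0, 0, 0, 0, 0, 0, 0])

```text
time: 10.75
position: [0.5311, 0.0785, 0.1098]
tool_rot: [-0.178, 2.085, 0.104]
ft_force: [0.4, 0.5, -0.5]
grip_width: 0.684
```

Run:
```python
from ins import *
import pickle
P,im=snap('w4'); p,R,s=where(); print(s['joint_positions'])
cv2.imwrite('pics/w4z.png',cv2.resize(im,None,fx=1.55,fy=1.55,interpolation=cv2.INTER_CUBIC))
im=ctrl.get_image('scene')[:,:,::-1]; cv2.imwrite('pics/s4.png',cv2.resize(im[90:260,180:400],None,fx=3.4,fy=3.4,interpolation=cv2.INTER_CUBIC))
p,R,s=where()
q,Rq=tgt(30,69,9.5); rows(q,Rq,4)
```

```text
t 10.8 loc [ 2.4 62.2] z 109.8 tilt 29.8 dyaw 0.003 roll 0.001 xu 68.5 zl 76.9 F [-0.3 -0.8 -0.4] g 59.6
[-0.28603817  0.57310132  0.13644801  1.43271518 -0.06506639  1.66150187
  1.6017374 ]
t 10.85 loc [ 2.3 62.4] z 109.6 tilt 29.8 dyaw 0.004 roll 0.001 xu 68.4 zl 76.7 F [-0.1 -0.7  0.3] g 59.8
rows (max step cm 1.68, max turn 0.001)
[1.45,-0.04,0.85,0.001,0.001,0, 1.44,-0.03,0.85,0.001,0,0.001, 1.45,-0.04,0.85,0.001,0.001,0, 1.44,-0.03,0.85,0.001,0.001,0]
```

View pics/w4z.png

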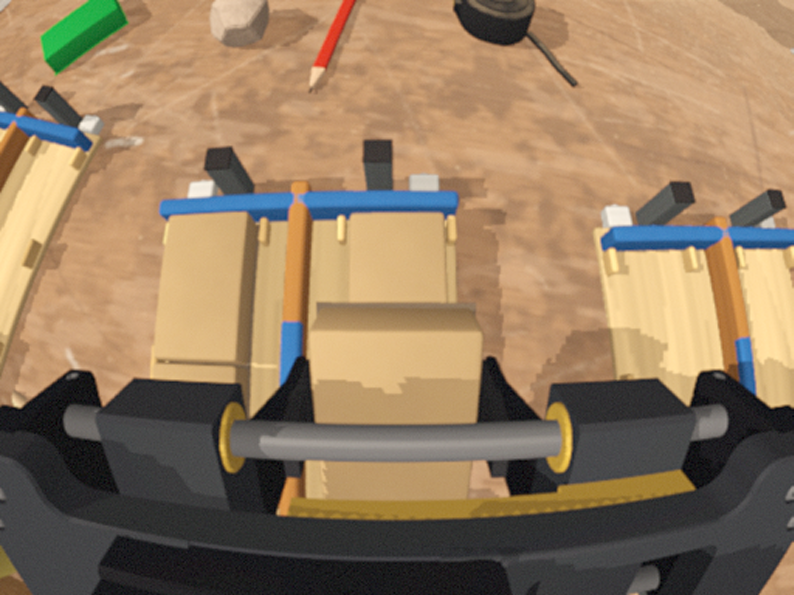

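View pics/s4.png

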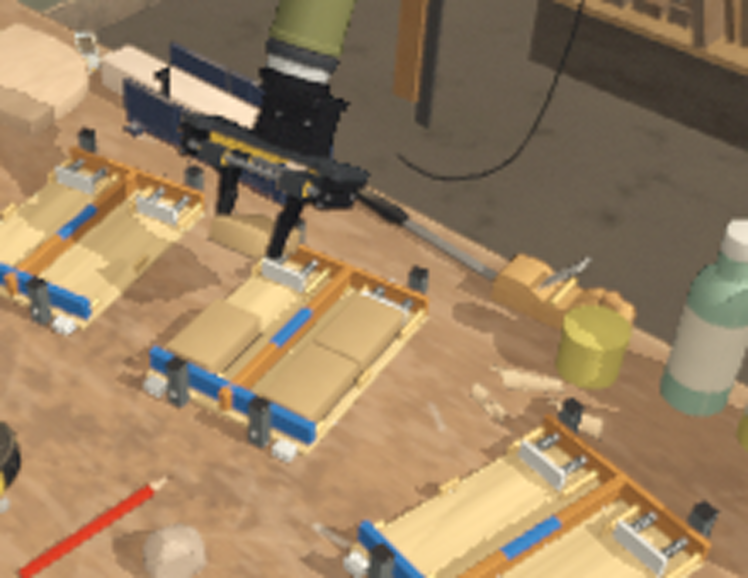

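Emit:
step_arm(increments=[1.45, -0.02, 0.85, 0.001, 0, 0, 1.45, -0.02, 0.85, 0, 0, 0, 1.45, -0.02, 0.85, 0.001, 0, 0, 1.35, -0.02, 0.75, 0, 0, 0, 0, 0, 0, 0, 0, 0, 0, 0, 0, 0, 0, 0, 0, 0, 0, 0, 0, 0])

```text
time: 11.72
position: [0.5309, 0.0787, 0.0426]
tool_rot: [-0.178, 2.088, 0.103]
ft_force: [-0.1, 0.1, -0.3]
grip_width: 0.685
```

Run:
```python
from ins import *
P,im=snap('w5'); 
cv2.imwrite('pics/w5z.png',cv2.resize(im,None,fx=1.55,fy=1.55,interpolation=cv2.INTER_CUBIC))
for c in('scene','side'):
  im=ctrl.get_image(c)[:,:,::-1]; y,x=(110,180) if c=='scene' else (150,200); cv2.imwrite(f'pics/{c}5.png',cv2.resize(im[y:y+120,x:x+160],None,fx=4.8,fy=4.8,interpolation=cv2.INTER_CUBIC))
p,R,s=where()
q,Rq=tgt(30,99,9.5); rows(q,Rq,6)
```

```text
t 11.875 loc [ 2.2 62.1] z 42.6 tilt 30.0 dyaw 0.003 roll 0.0 xu 68.2 zl 9.5 F [ 0.1 -0.6 -0.3] g 60.0
rows (max step cm 0.52, max turn 0.001)
[-0.26,-0.02,0.44,0,0,0, -0.25,-0.02,0.45,0.001,0,0, -0.26,-0.02,0.44,0,0,0.001, -0.25,-0.02,0.45,0.001,0,0, -0.26,-0.02,0.44,0,0,0, -0.26,-0.02,0.44,0,0.001,0]
```

View pics/scene5.png

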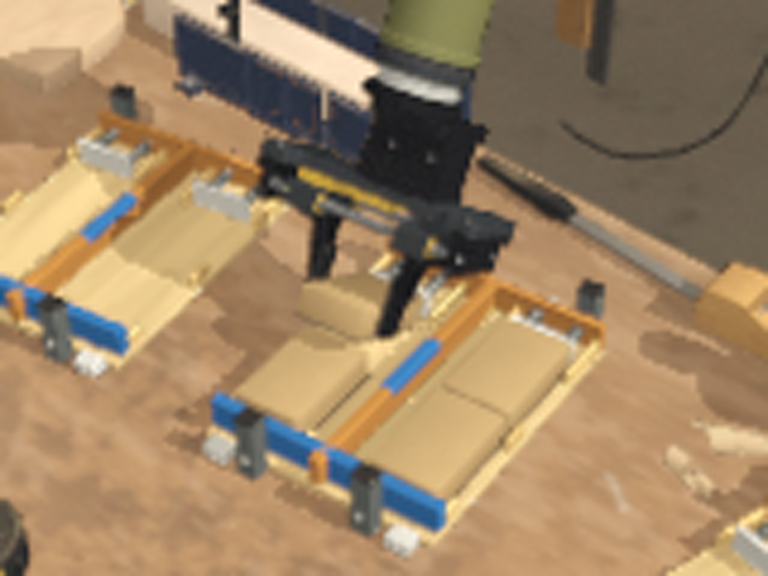

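View pics/side5.png

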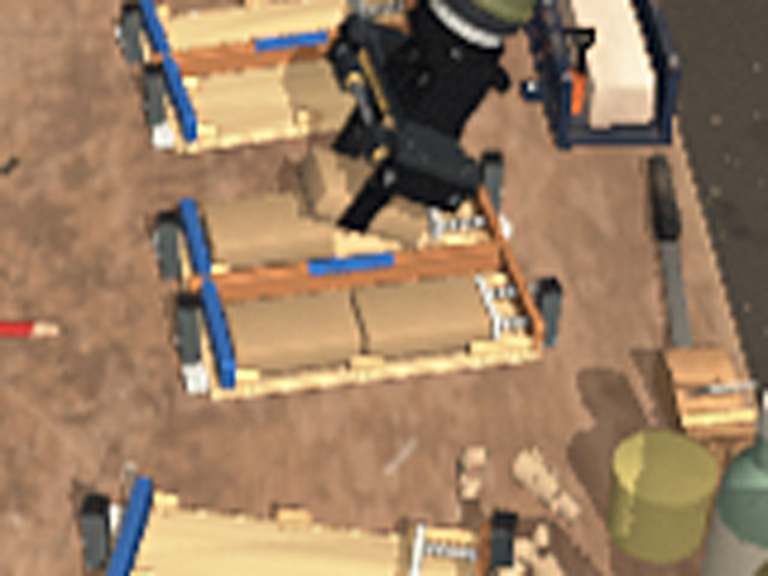

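View pics/w5z.png

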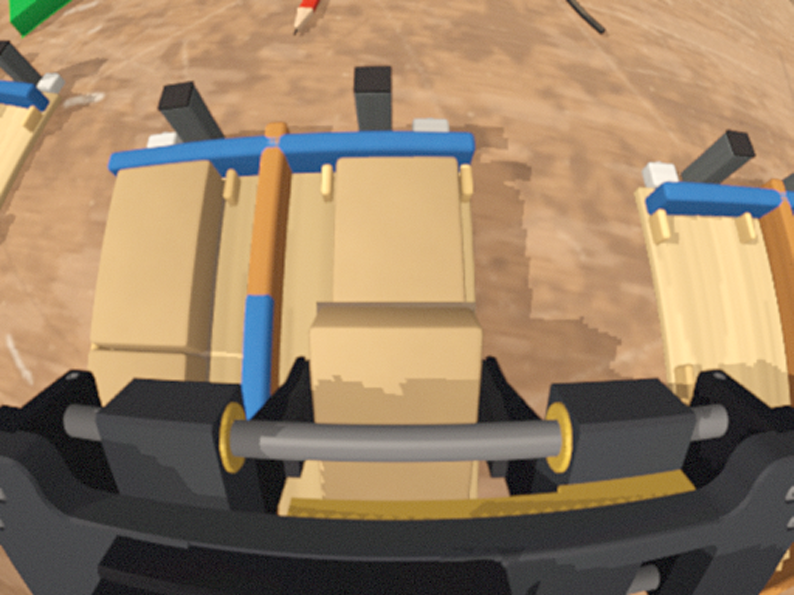

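Emit:
step_arm(increments=[-0.26, -0.02, 0.45, 0, 0, 0, -0.26, -0.01, 0.45, 0, 0, 0, -0.26, -0.01, 0.45, 0, 0, 0, -0.26, -0.01, 0.45, 0, 0, 0, -0.26, -0.01, 0.45, 0, 0, 0, -0.26, -0.01, 0.45, 0, 0, 0, 0, 0, 0, 0, 0, 0, 0, 0, 0, 0, 0, 0, 0, 0, 0, 0, 0, 0])

```text
time: 13.0
position: [0.5612, 0.0833, 0.0422]
tool_rot: [-0.178, 2.089, 0.103]
ft_force: [-1.9, 0.9, 1.3]
grip_width: 0.689
```

Run:
```python
from ins import *
P,im=snap('w6'); 
cv2.imwrite('pics/w6z.png',cv2.resize(im,None,fx=1.55,fy=1.55,interpolation=cv2.INTER_CUBIC))
for c in('side',):
  im=ctrl.get_image(c)[:,:,::-1]; y,x=(110,180) if c=='scene' else (150,200); cv2.imwrite(f'pics/{c}6.png',cv2.resize(im[y:y+120,x:x+160],None,fx=4.8,fy=4.8,interpolation=cv2.INTER_CUBIC))
p,R,s=where();print(s['joint_positions'])
```

```text
t 13.1 loc [32.9 61.6] z 42.2 tilt 30.0 dyaw 0.003 roll 0.0 xu 98.9 zl 9.1 F [-2.5  1.8  0.6] g 59.8
[-0.27654266  0.70162339  0.13206303  1.37616044 -0.07641569  1.59389969
  1.60749128]
```

View pics/side6.png

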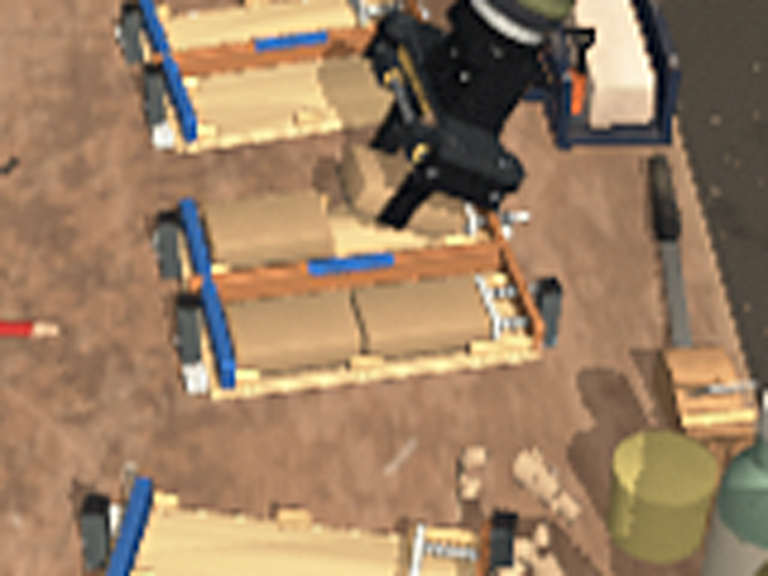

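View pics/w6z.png

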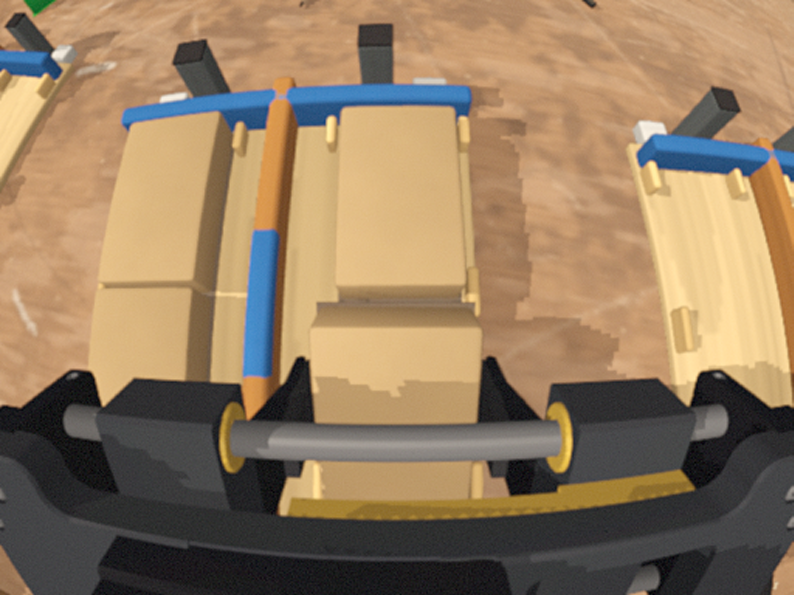

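Run:
```python
from ins import *
p,R,s=where()
y=local(pa,p)[0][1]
allr=[]
for th in (26,22,18,14,10,6,3,0):
    q,Rq=tgt(th,100.,9.3 if th>3 else 9.0,y-.5); rows(q,Rq,1,p0=p,R0=R); p,R=q,Rq
```

```text
t 13.1 loc [32.9 61.6] z 42.2 tilt 30.0 dyaw 0.003 roll 0.0 xu 98.9 zl 9.1 F [-2.5  1.8  0.6] g 59.8
rows (max step cm 0.37, max turn 0.070)
[0.29,-0.05,0.22,0.003,-0.07,0.001]
rows (max step cm 0.39, max turn 0.070)
[0.36,0,0.15,0,-0.07,0]
rows (max step cm 0.40, max turn 0.070)
[0.37,0,0.16,0,-0.07,0]
rows (max step cm 0.42, max turn 0.070)
[0.38,0,0.17,0,-0.07,0]
rows (max step cm 0.43, max turn 0.070)
[0.39,0,0.17,0,-0.07,0]
rows (max step cm 0.45, max turn 0.070)
[0.41,0,0.18,0,-0.07,0]
rows (max step cm 0.37, max turn 0.052)
[0.34,0,0.14,0,-0.052,0]
rows (max step cm 0.35, max turn 0.052)
[0.32,0,0.13,0,-0.052,0]
```

Emit:
step_arm(increments=[0.29, -0.05, 0.22, 0.003, -0.07, 0, 0.36, 0, 0.15, 0, -0.07, 0, 0.37, 0, 0.16, 0, -0.07, 0, 0.38, 0, 0.17, 0, -0.07, 0, 0.39, 0, 0.17, 0, -0.07, 0, 0.41, 0, 0.18, 0, -0.07, 0, 0.34, 0, 0.14, 0, -0.052, 0, 0.3, 0, 0.13, 0, -0.053, 0, 0, 0, 0, 0, 0, 0, 0, 0, 0, 0, 0, 0, 0, 0, 0, 0, 0, 0])

```text
time: 14.48
position: [0.5663, 0.0826, 0.0112]
tool_rot: [-0.133, 1.567, 0.129]
ft_force: [-1.6, -1.8, -0.7]
grip_width: 0.681
```

Run:
```python
from ins import *
P,im=snap('w7'); 
cv2.imwrite('pics/w7z.png',cv2.resize(im,None,fx=1.55,fy=1.55,interpolation=cv2.INTER_CUBIC))
for c in('side','scene'):
  im=ctrl.get_image(c)[:,:,::-1]; y,x=(110,180) if c=='scene' else (150,200); cv2.imwrite(f'pics/{c}7.png',cv2.resize(im[y:y+120,x:x+160],None,fx=4.8,fy=4.8,interpolation=cv2.INTER_CUBIC))
p,R,s=where();print(s['joint_positions'])
```

```text
t 14.625 loc [37.9 60.5] z 11.3 tilt -0.0 dyaw -0.0 roll -0.002 xu 100.4 zl 9.2 F [-2.9 -2.9 -0.4] g 59.6
[-0.30425946  0.35284355  0.12947994  1.86764786 -0.05357659  0.92388747
  1.58763519]
```

View pics/side7.png

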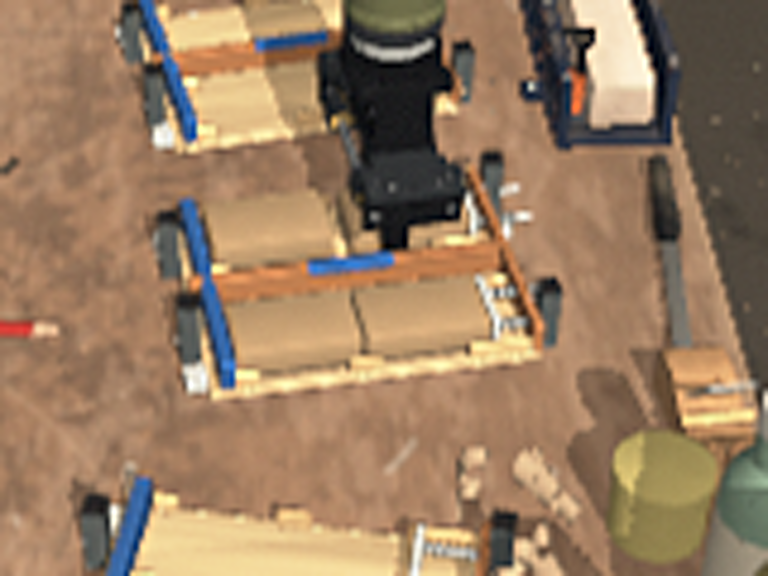

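View pics/w7z.png

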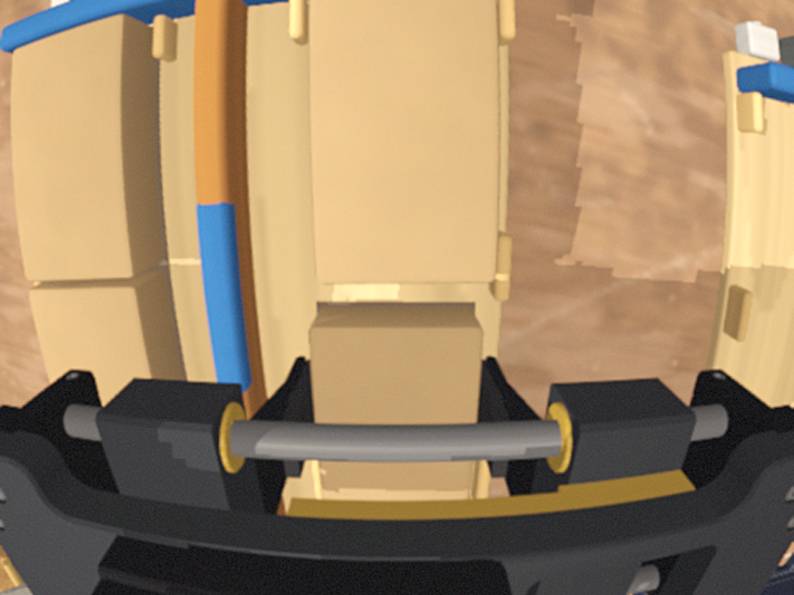

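View pics/scene7.png

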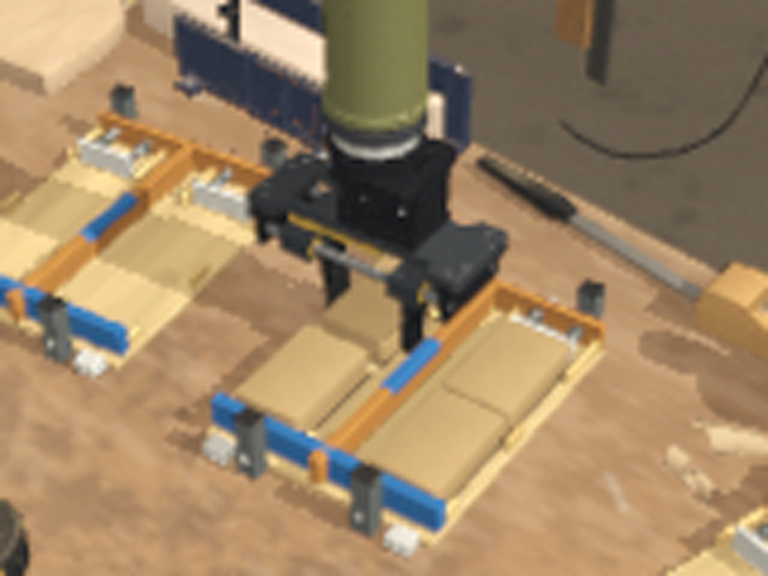

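Emit:
step_arm(increments=[0.05, 0.02, -0.35, 0, 0, 0, 0.05, 0.02, -0.35, 0, 0, 0, 0, 0, -0.3, 0, 0, 0, 0, 0, 0, 0, 0, 0, 0, 0, 0, 0, 0, 0])

```text
time: 15.25
position: [0.5563, 0.0822, 0.0108]
tool_rot: [-0.133, 1.565, 0.131]
ft_force: [-2.2, -1.6, 5.3]
grip_width: 0.686
```

Run:
```python
from ins import *
where()
```

```text
t 15.25 loc [27.9 61.4] z 10.8 tilt -0.1 dyaw 0.0 roll -0.001 xu 90.4 zl 8.8 F [-2.2 -1.6  5.3] g 59.7
```

Emit:
step_arm(increments=[-0.05, 0, 0, 0, 0, 0, 0, 0, 0, 0, 0, 0, 0, 0, 0, 0, 0, 0, 0, 0, 0, 0, 0, 0], fingers=81)

```text
time: 15.75
position: [0.5562, 0.0823, 0.0109]
tool_rot: [-0.133, 1.565, 0.131]
ft_force: [0.0, 0.3, 0.2]
grip_width: 0.806
```

Emit:
step_arm(increments=[-1, 0, 0, 0, 0, 0, -4, 0, 0, 0, 0, 0, -5, 0, 0, 0, 0, 0, -5, 0, 0, 0, 0, 0, -4, 0, 0, 0, 0, 0, 0, 0, 0, 0, 0, 0])

```text
time: 16.5
position: [0.5584, 0.0827, 0.2059]
tool_rot: [-0.131, 1.557, 0.131]
ft_force: [0.6, 0.2, -1.0]
grip_width: 0.81
```

Run:
```python
from ins import *
import pickle
P,im=snap('w8'); pickle.dump(P,open('w8.pkl','wb'))
cv2.imwrite('pics/w8z.png',cv2.resize(im,None,fx=1.55,fy=1.55,interpolation=cv2.INTER_CUBIC))
for c in('side','scene'):
  im=ctrl.get_image(c)[:,:,::-1]; y,x=(110,180) if c=='scene' else (150,200); cv2.imwrite(f'pics/{c}8.png',cv2.resize(im[y:y+120,x:x+160],None,fx=4.8,fy=4.8,interpolation=cv2.INTER_CUBIC))
p,R,s=where();print(s['joint_positions'])
```

```text
t 16.65 loc [27.  61.6] z 200.4 tilt 0.0 dyaw 0.0 roll -0.001 xu 89.5 zl 198.3 F [0.  0.5 0.3] g 70.6
[-0.32252477  0.14360457  0.14038138  1.71238799 -0.01946857  1.28706931
  1.56034864]
```

View pics/side8.png

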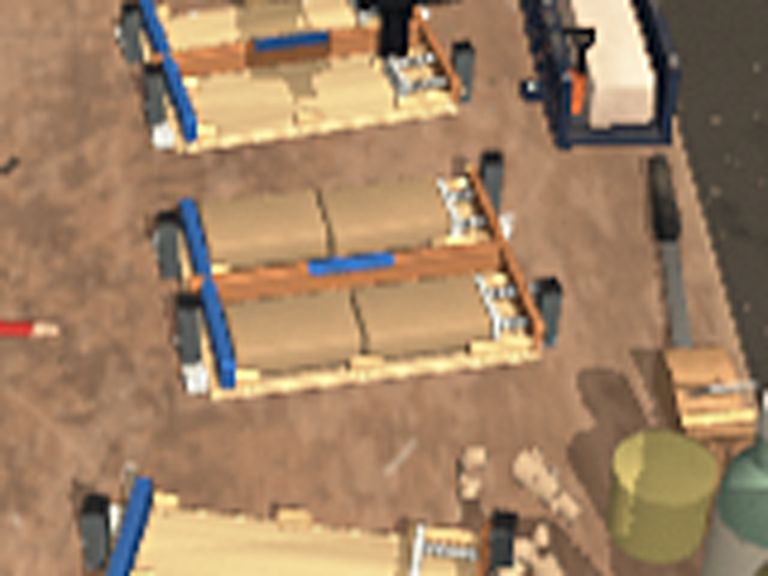

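View pics/w8z.png

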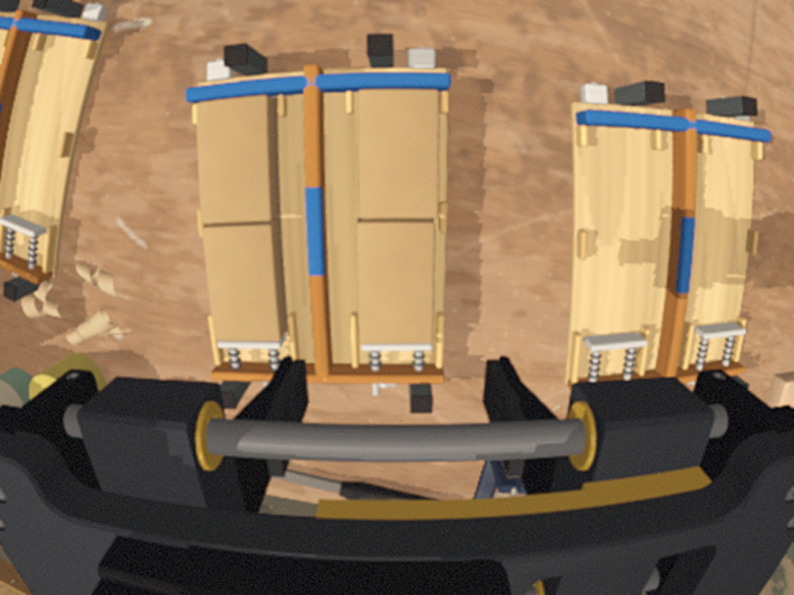

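View pics/scene8.png

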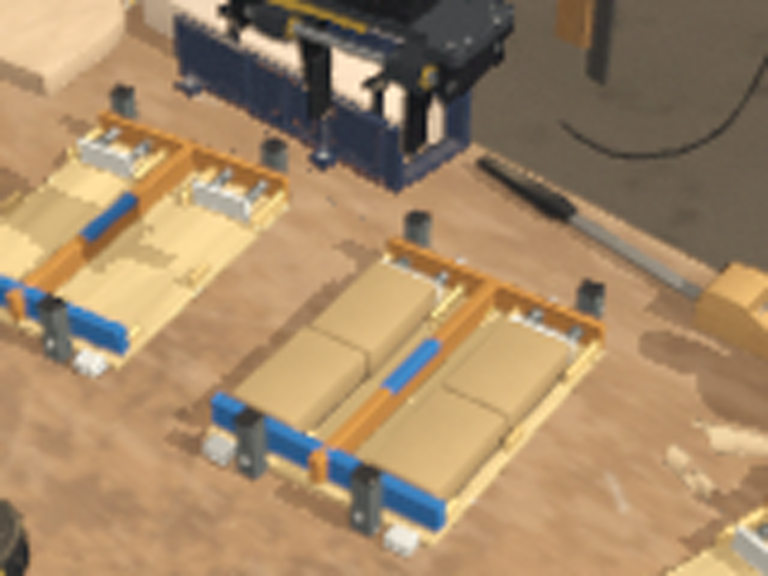

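Emit:
step_arm(increments=[-0.8, 5, 0.17, 0, 0, 0, -0.8, 5, 0.17, 0, 0, 0, -0.7, 5, 0.17, 0, 0, 0, -0.7, 5, 0.17, 0, 0, 0, 0, 5, 0.17, 0, 0, 0, 0, 0, 0, 0, 0, 0, 0, 0, 0, 0, 0, 0, 0, 0, 0, 0, 0, 0], fingers=50)

```text
time: 17.65
position: [0.5231, 0.3283, 0.2299]
tool_rot: [-0.132, 1.567, 0.128]
ft_force: [-0.3, 0.7, 0.6]
grip_width: 0.499
```

Run:
```python
from ins import *
import pickle
P,im=snap('w9'); pickle.dump(P,open('w9.pkl','wb'))
p,R,s=where();print(p,s['joint_positions'])
im2=cv2.resize(im,None,fx=1.55,fy=1.55,interpolation=cv2.INTER_CUBIC)
for b in boxes:
    q=fish(P,T((0.497,0.324,0.231),b))*1.55
    for i,j in E_: cv2.line(im2,tuple(int(v) for v in q[i]),tuple(int(v) for v in q[j]),(0,0,255),1)
cv2.imwrite('pics/w9o.png',im2)
cv2.imwrite('pics/w9c.png',cv2.resize(im[15:265,150:350],None,fx=3,fy=2.4 if 0 else 3,interpolation=cv2.INTER_CUBIC)[:600])
```

```text
t 17.7 loc [ 36.3 309.7] z 230.2 tilt -0.0 dyaw -0.002 roll -0.002 xu 98.8 zl 228.2 F [ 0.8 -0.5 -0.6] g 43.2
[0.52315725 0.32845819 0.23021994] [-0.58726075  0.24855197 -0.02137754  1.5263295   0.00772432  1.36717423
  1.12630746]
```

View pics/w9o.png

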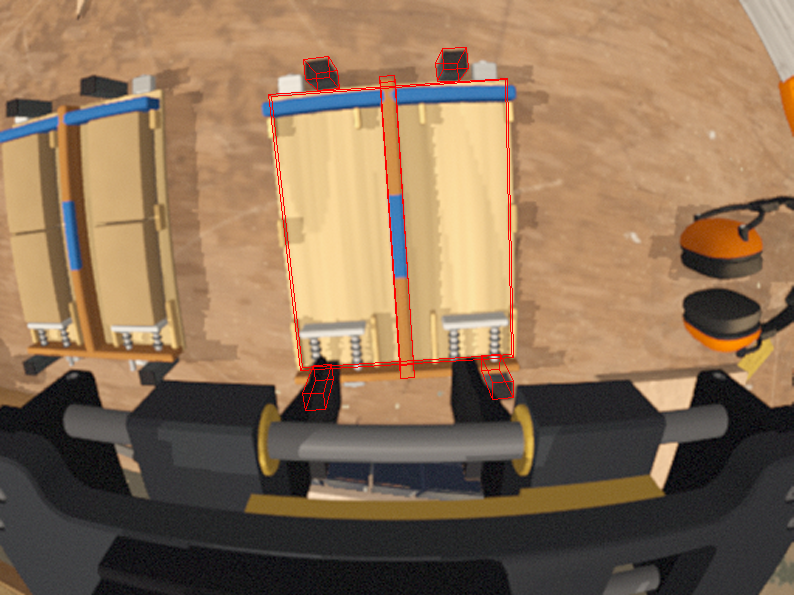

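View pics/w9c.png

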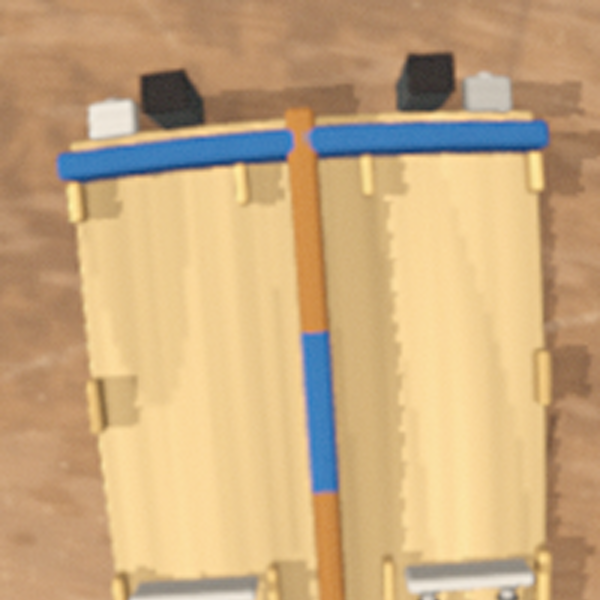

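Run:
```python
from plan import *
import pickle
from scipy.optimize import least_squares
P=pickle.load(open('w9.pkl','rb'))
z=lambda pts:np.array(pts)/3+[150,15]
A=[([166,87],.056,(-132,-50)),([429,71],.056,(-132,50)),([306,190],.034,(None,0)),([328,520],.034,(None,0)),([407,568],.010,(75,33)),([533,562],.010,(75,89)),([130,583],.01,(75,-89)),([258,577],.01,(75,-33)),([72,147],.008,(-125,-100)),([530,115],.008,(-125,100)),([320.5,412],.034,(0,0))]
W=[ray(P,z([u]),h)[0] for u,h,_ in A]
def f(p):
    return [local(p,X)[0][i]-l[i] for X,(u,h,l) in zip(W,A) for i in(0,1) if l[i] is not None]
r=least_squares(f,(0.497,0.324,0.231),loss='soft_l1',x_scale=[.01,.01,.01]); print(np.round(r.x,4))
for X,(u,h,l) in zip(W,A): print(np.round(local(r.x,X)[0],1),l)
# tray b from w8? return path
p,R,s=cur(); print(p)
pb=(0.4807,-0.3304,-0.183)
t=T(pb,[[0,0,0]])[0]
rows([t[0]+.0,t[1],.12],Rdown(pb[2]-np.pi/2),24,yawturn=(pb[2]-np.pi/2)-np.arctan2(R[1,1],R[0,1]),cyl=True)
```

```text
[0.5002 0.3248 0.2299]
[-135.   -49.1] (-132, -50)
[-134.2   48.9] (-132, 50)
[-92.2   0.1] (None, 0)
[43.7  0.1] (None, 0)
[75.7 34.5] (75, 33)
[76.8 93.4] (75, 89)
[ 74.8 -93.5] (75, -89)
[ 75.6 -33.6] (75, -33)
[-124.2  -99.4] (-125, -100)
[-124.6   98.2] (-125, 100)
[-2.1 -0.1] (0, 0)
[0.52315725 0.32845819 0.23021994]
rows (max step cm 3.03, max turn 0.146)
[0.47,-2.84,0.95,0.145,0,0, 0.46,-2.72,1.22,0.146,0.001,0, 0.47,-2.59,1.47,0.145,0,0, 0.46,-2.43,1.71,0.146,0,0, 0.47,-2.24,1.94,0.145,0.001,0, 0.46,-2.05,2.13,0.145,0,0, 0.46,-1.82,2.32,0.146,0,-0.001, 0.47,-1.59,2.48,0.145,0,0, 0.46,-1.33,2.62,0.146,0.001,0, 0.47,-1.08,2.72,0.145,0,0, 0.46,-0.8,2.81,0.145,0.001,0, 0.46,-0.53,2.87,0.146,0,0]
[0.46,-0.25,2.9,0.145,0,0, 0.47,0.04,2.9,0.146,0,0, 0.46,0.31,2.88,0.145,0.001,0, 0.46,0.59,2.82,0.145,0,0, 0.46,0.86,2.75,0.146,0,0, 0.46,1.12,2.65,0.145,0.001,-0.001, 0.45,1.36,2.53,0.146,0,0, 0.46,1.6,2.37,0.145,0,0, 0.46,1.82,2.2,0.145,0.001,0, 0.45,2.01,2.01,0.146,0,0, 0.46,2.2,1.8,0.145,0,0, 0.45,2.35,1.58,0.146,0.001,0.002]
```

Emit:
step_arm(increments=[0.47, -2.84, 0.95, 0.145, 0, 0, 0.46, -2.72, 1.22, 0.146, 0.001, 0, 0.47, -2.6, 1.47, 0.145, 0, 0, 0.46, -2.43, 1.7, 0.146, 0, 0, 0.47, -2.24, 1.94, 0.145, 0.001, 0, 0.46, -2.05, 2.13, 0.145, 0, 0, 0.46, -1.82, 2.32, 0.146, 0, 0, 0.47, -1.6, 2.48, 0.145, 0, 0, 0.46, -1.33, 2.62, 0.146, 0.001, 0, 0.47, -1.08, 2.72, 0.145, 0, 0, 0.46, -0.8, 2.8, 0.145, 0.001, 0, 0.46, -0.53, 2.87, 0.146, 0, 0])

```text
time: 19.2
position: [0.6002, -0.0126, 0.1751]
tool_rot: [1.22, 1.204, -1.219]
ft_force: [-0.2, -0.7, 0.8]
grip_width: 0.504
```

Emit:
step_arm(increments=[0.46, -0.25, 2.9, 0.145, 0, 0, 0.47, 0.04, 2.9, 0.146, 0, 0, 0.46, 0.31, 2.88, 0.145, 0, 0, 0.46, 0.6, 2.82, 0.145, 0, 0, 0.46, 0.86, 2.75, 0.146, 0, 0, 0.46, 1.12, 2.65, 0.145, 0, 0, 0.45, 1.36, 2.53, 0.146, 0, 0, 0.46, 1.6, 2.37, 0.145, 0, 0, 0.46, 1.82, 2.2, 0.145, 0, 0, 0.45, 2, 2, 0.146, 0, 0, 0.46, 2.2, 1.8, 0.145, 0, 0, 0.45, 2.35, 1.58, 0.146, 0, 0])

```text
time: 20.7
position: [0.4805, -0.3301, 0.12]
tool_rot: [-2.122, 0.198, 2.123]
ft_force: [-0.2, 0.1, 0.3]
grip_width: 0.503
```

Emit:
step_arm(increments=[0, 0, 0, 0, 0, 0, 0, 0, 0, 0, 0, 0, 0, 0, 0, 0, 0, 0])

```text
time: 21.08
position: [0.4827, -0.3275, 0.12]
tool_rot: [-2.126, 0.188, 2.128]
ft_force: [0.4, -0.7, 0.1]
grip_width: 0.497
```

Run:
```python
from ins import *
import pickle
P,im=snap('w10'); pickle.dump(P,open('w10.pkl','wb'))
p,R,s=cur();print(s['time'],p,np.round(R,3),s['joint_positions'])
pb=(0.4807,-0.3304,-0.183); print(local(pb,p))
im2=cv2.resize(im,None,fx=1.55,fy=1.55,interpolation=cv2.INTER_CUBIC)
for b in boxes:
    q=fish(P,T(pb,b))*1.55
    for i,j in E_: cv2.line(im2,tuple(int(v) for v in q[i]),tuple(int(v) for v in q[j]),(0,0,255),1)
cv2.imwrite('pics/w10o.png',im2)
rows(np.r_[pb[:2],.012],Rdown(pb[2]-np.pi/2),4)
```

```text
21.125 [ 0.48273126 -0.32754047  0.12000258] [[-0.001 -0.177 -0.984]
 [ 0.002 -0.984  0.177]
 [-1.    -0.001  0.001]] [-0.101978    0.31433864  0.77594826  1.77094016 -0.23988268  1.15506347
 -1.00142724]
[[1.47696166 3.18143149]]
rows (max step cm 2.70, max turn 0.002)
[2.7,0.08,0.03,0.001,0,0, 2.7,0.09,0.04,0.001,0.001,0.001, 2.7,0.08,0.04,0.002,0,0, 2.7,0.08,0.03,0.001,0,0]
```

View pics/w10o.png

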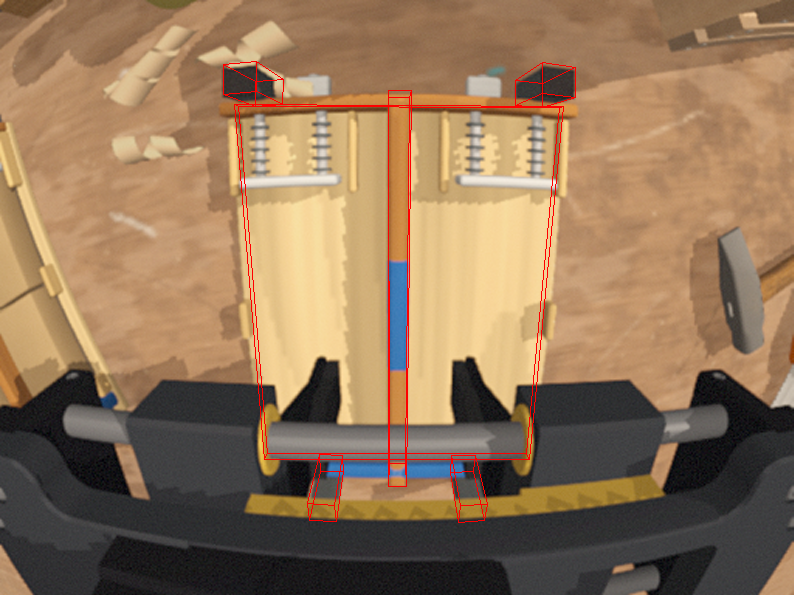

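Emit:
step_arm(increments=[2.7, 0.08, 0.04, 0.001, 0, 0, 2.7, 0.08, 0.04, 0.001, 0, 0, 2.7, 0.08, 0.04, 0.001, 0, 0, 2.7, 0.08, 0.03, 0.001, 0, 0, 0, 0, 0, 0, 0, 0, 0, 0, 0, 0, 0, 0])

```text
time: 21.88
position: [0.4801, -0.3311, 0.0126]
tool_rot: [-2.123, 0.195, 2.126]
ft_force: [0.1, -0.4, 0.5]
grip_width: 0.506
```

Run:
```python
from ins import *
p,R,s=cur();print(s['time'],p,s['ft_force'])
pb=(0.4807,-0.3304,-0.183); print(local(pb,p))
```

```text
21.875 [ 0.48010966 -0.33108178  0.01256202] [ 0.1012984  -0.40732348  0.45854156]
[[-0.45641381 -0.77782368]]
```

Grip the rib firmly.

Emit:
step_arm(increments=[0, 0, 0, 0, 0, 0, 0, 0, 0, 0, 0, 0, 0, 0, 0, 0, 0, 0, 0, 0, 0, 0, 0, 0, 0, 0, 0, 0, 0, 0, 0, 0, 0, 0, 0, 0], fingers=3, force=58)

```text
time: 22.62
position: [0.4803, -0.329, 0.0121]
tool_rot: [-2.121, 0.19, 2.125]
ft_force: [0.1, 5.2, 4.7]
grip_width: 0.132
```

Run:
```python
from ins import *
p,R,s=cur();print(s['time'],p,s['ft_force'],s['grip_width']*87,np.arctan2(R[1,1],R[0,1])+np.pi/2)
pb=(0.4807,-0.3304,-0.183); print(local(pb,p))
```

```text
22.625 [ 0.48025356 -0.32897233  0.01210655] [0.11385153 5.19412199 4.73331163] 11.509807413910641 -0.18327171124066188
[[-0.69878989  1.32258516]]
```

Emit:
step_arm(increments=[-1, 0, 0, 0, 0, 0, -4, 0, 0, 0, 0, 0, -6, 0, 0, 0, 0, 0, -6, 0, 0, 0, 0, 0, -6, 0, 0, 0, 0, 0, -5, 0, 0, 0, 0, 0, 0, 0, 0, 0, 0, 0])

```text
time: 23.5
position: [0.4808, -0.3339, 0.2958]
tool_rot: [-2.13, 0.201, 2.119]
ft_force: [-0.0, -0.3, -6.4]
grip_width: 0.135
```

Run:
```python
from ins import *
p,R,s=cur();print(s['time'],p,np.round(R,3),s['ft_force'],s['torque'],s['grip_width']*87,s['joint_positions'])
im=ctrl.get_image('scene')[:,:,::-1]; cv2.imwrite('pics/s11.png',cv2.resize(im,None,fx=1.5,fy=1.5))
pc=(0.4990,0.3246,0.230)
p,R,s=cur()
rows([pc[0],pc[1],.2],Rdown(pc[2]+np.pi/2),24,yawturn=(pc[2]+np.pi/2)-np.arctan2(R[1,1],R[0,1]),cyl=True)
```

```text
23.5 [ 0.48082547 -0.33385285  0.29584752] [[ 0.005 -0.185 -0.983]
 [-0.003 -0.983  0.185]
 [-1.     0.002 -0.006]] [-0.02915335 -0.2888442  -6.38909748] [-0.07341801  0.19554146  0.0604858 ] 11.71103752382817 [-0.15073511  0.18838252  0.82914561  1.53327661 -0.14039833  1.47550188
 -1.07485166]
rows (max step cm 2.96, max turn 0.149)
[0.39,-2.64,-1.15,-0.148,0,0, 0.38,-2.51,-1.41,-0.148,0,0, 0.39,-2.36,-1.65,-0.149,0,0, 0.39,-2.19,-1.88,-0.148,0,0, 0.39,-2,-2.09,-0.148,0,0, 0.38,-1.78,-2.28,-0.148,0,0, 0.39,-1.55,-2.44,-0.149,0,0, 0.39,-1.3,-2.58,-0.148,0,0, 0.38,-1.04,-2.71,-0.148,0,0, 0.39,-0.76,-2.79,-0.148,0,-0.001, 0.39,-0.49,-2.86,-0.149,0,0, 0.38,-0.2,-2.9,-0.148,0,0]
[0.39,0.08,-2.91,-0.148,0,0, 0.39,0.37,-2.88,-0.148,0,0, 0.39,0.65,-2.84,-0.148,0,0, 0.39,0.93,-2.76,-0.149,0,0, 0.38,1.21,-2.66,-0.148,0,0, 0.39,1.45,-2.52,-0.148,0,0, 0.39,1.71,-2.38,-0.148,0,0, 0.39,1.93,-2.19,-0.149,0,0, 0.39,2.14,-2,-0.148,0,-0.001, 0.38,2.33,-1.77,-0.148,0,0, 0.39,2.49,-1.54,-0.148,-0.001,0, 0.38,2.64,-1.29,-0.149,0,0]
```

View pics/s11.png

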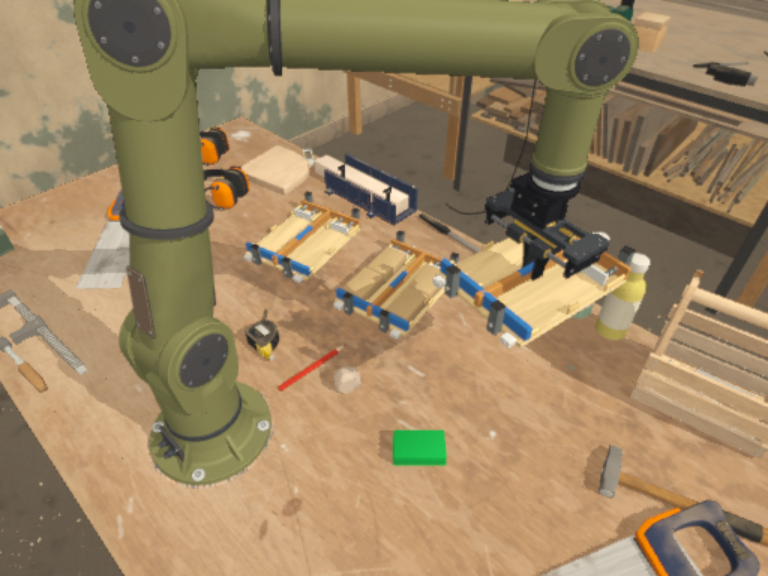

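Emit:
step_arm(increments=[0.39, -2.64, -1.15, -0.148, 0, 0, 0.38, -2.5, -1.4, -0.148, 0, 0, 0.39, -2.36, -1.65, -0.149, 0, 0, 0.39, -2.19, -1.88, -0.148, 0, 0, 0.39, -2, -2.1, -0.148, 0, 0, 0.38, -1.78, -2.28, -0.148, 0, 0, 0.39, -1.55, -2.44, -0.149, 0, 0, 0.39, -1.3, -2.58, -0.148, 0, 0, 0.38, -1.04, -2.7, -0.148, 0, 0, 0.39, -0.76, -2.8, -0.148, 0, 0, 0.39, -0.5, -2.86, -0.149, 0, 0, 0.38, -0.2, -2.9, -0.148, 0, 0])

```text
time: 25.05
position: [0.5873, -0.0071, 0.2418]
tool_rot: [1.185, 1.228, -1.194]
ft_force: [0.8, 0.3, -6.7]
grip_width: 0.135
```

Emit:
step_arm(increments=[0.39, 0.08, -2.9, -0.148, 0, 0, 0.39, 0.37, -2.88, -0.148, 0, 0, 0.39, 0.65, -2.84, -0.148, 0, 0, 0.39, 0.93, -2.76, -0.149, 0, 0, 0.38, 1.2, -2.66, -0.148, 0, 0, 0.39, 1.45, -2.52, -0.148, 0, 0, 0.39, 1.7, -2.38, -0.148, 0, 0, 0.39, 1.93, -2.2, -0.149, 0, 0, 0.39, 2.14, -2, -0.148, 0, 0, 0.38, 2.33, -1.77, -0.148, 0, 0, 0.39, 2.5, -1.54, -0.148, 0, 0, 0.38, 2.64, -1.3, -0.149, 0, 0])

```text
time: 26.55
position: [0.4959, 0.3247, 0.1957]
tool_rot: [-0.187, 1.569, 0.184]
ft_force: [0.2, -0.2, -7.0]
grip_width: 0.129
```

Emit:
step_arm(increments=[0, 0, 0, 0, 0, 0, 0, 0, 0, 0, 0, 0, 0, 0, 0, 0, 0, 0, 0, 0, 0, 0, 0, 0])

```text
time: 27.05
position: [0.4985, 0.3245, 0.1995]
tool_rot: [-0.18, 1.565, 0.181]
ft_force: [0.5, -0.1, -6.2]
grip_width: 0.132
```

Run:
```python
from ins import *
p,R,s=cur();print(s['time'],p,np.round(R,3),s['ft_force'],s['torque'],s['grip_width']*87,s['joint_positions'])
P,im=snap('w12'); cv2.imwrite('pics/w12z.png',cv2.resize(im,None,fx=1.55,fy=1.55))
im=ctrl.get_image('side')[:,:,::-1]; cv2.imwrite('pics/side12.png',cv2.resize(im[60:240,150:390],None,fx=3.3,fy=3.3,interpolation=cv2.INTER_CUBIC))
pc=(0.4990,0.3246,0.230)
p,R,s=cur(); print(local(pc,p))
rows([pc[0],pc[1],.10],Rdown(pc[2]+np.pi/2),4)
```

```text
27.05 [0.49847749 0.32451448 0.19951414] [[-0.001 -0.228  0.974]
 [ 0.001  0.974  0.228]
 [-1.     0.001 -0.001]] [ 0.47651632 -0.10629122 -6.18867717] [ 0.05194274  0.01538002 -0.0038663 ] 11.448113219758199 [-0.65239889  0.21550727  0.03659975  1.6284702  -0.00959747  1.29850775
  1.1863766 ]
[[-0.54772469  0.57023932]]
rows (max step cm 2.50, max turn 0.001)
[2.49,-0.02,0.02,0,0,0, 2.5,-0.02,0.01,0,0,-0.001, 2.49,-0.01,0.02,0,-0.001,0, 2.5,-0.02,0.01,0,0,0]
```

View pics/w12z.png

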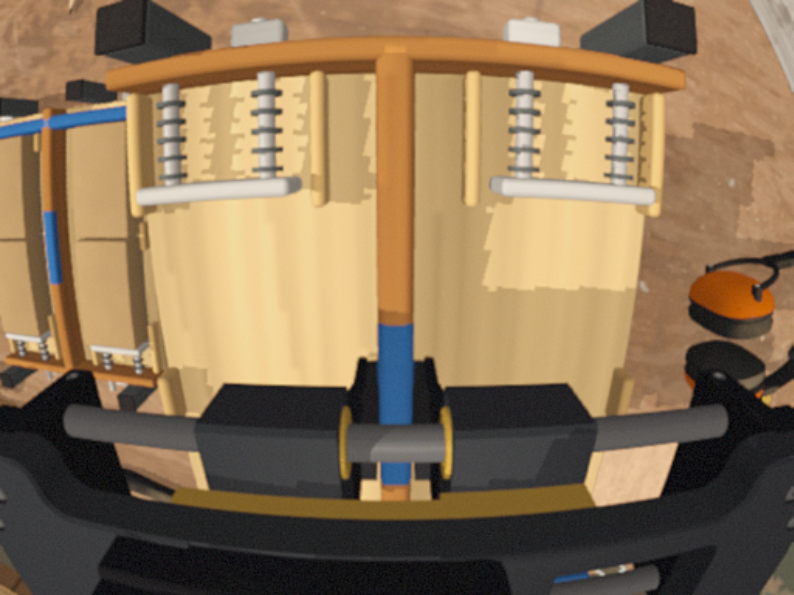

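View pics/side12.png

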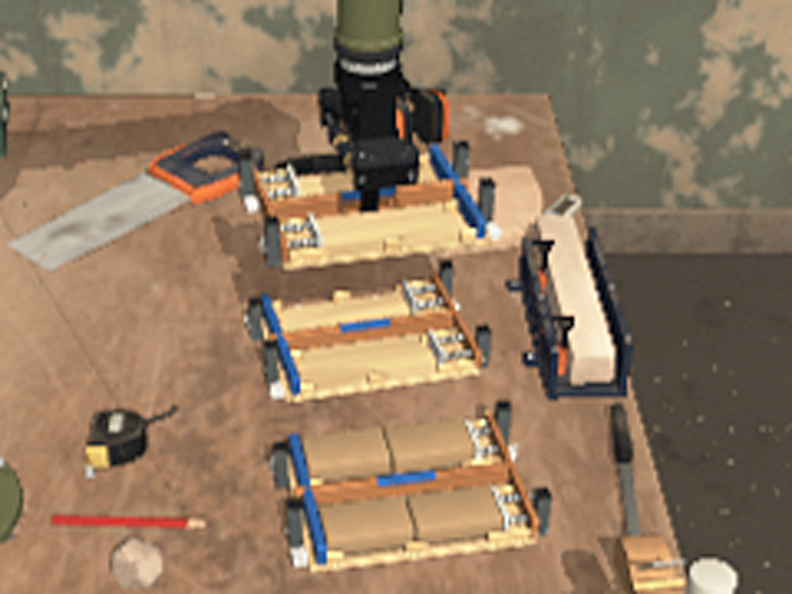

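Run:
```python
from ins import *
P=ctrl.camera_params('wrist'); p,R,s=cur()
zz=p[2]-.0121+.033
X=ray(P,np.array([[140,203],[297,192],[495,192],[655,203]])/1.55,zz)
pb,res=topose(X,[[75,89],[75,33],[75,-33],[75,-89]]); print(pb,res,p)
pc=(0.4990,0.3246,0.230); print(local(pc,np.array([pb[:2]])),pb[2]-pc[2])
```

```text
(np.float64(0.4988544797539528), np.float64(0.324033233041201), np.float64(-2.9115902515416767)) [[-0.18537857  1.41037363]
 [-0.57432516  1.79214475]
 [ 0.49091521 -2.62365055]
 [ 0.26878853 -0.57886783]] [0.4983367  0.32503035 0.19978723]
[[-0.2708983 -0.5186666]] -3.1415902515416767
```

Emit:
step_arm(increments=[2.8, -0.02, 0.02, 0, 0, 0, 2.8, -0.02, 0.02, 0, 0, 0, 2.8, -0.02, 0.02, 0, 0, 0, 2.6, 0, 0, 0, 0, 0, 0, 0, 0, 0, 0, 0, 0, 0, 0, 0, 0, 0, 0, 0, 0, 0, 0, 0])

```text
time: 28.02
position: [0.4996, 0.3259, 0.0915]
tool_rot: [-0.18, 1.562, 0.184]
ft_force: [0.4, -0.5, -5.8]
grip_width: 0.133
```

Run:
```python
from ins import *
p,R,s=cur();print(s['time'],p,np.round(R,3),s['ft_force'],s['torque'],s['grip_width']*87)
pc=(0.4990,0.3246,0.230)
for c,(y,x) in dict(side=(120,205),scene=(115,145)).items():
    P=ctrl.camera_params(c); im=ctrl.get_image(c)[:,:,::-1]; S=7
    im=cv2.resize(im[y:y+80,x:x+110],None,fx=S,fy=S,interpolation=cv2.INTER_CUBIC)
    cv2.imwrite(f'pics/{c}13.png',im)
print(local(pc,p))
```

```text
28.025 [0.49964582 0.32593709 0.09154952] [[ 0.001 -0.23   0.973]
 [ 0.003  0.973  0.23 ]
 [-1.     0.003  0.002]] [ 0.42474667 -0.51374551 -5.80683973] [-0.00211079 -0.06562904 -0.04244913] 11.586110223570527
[[0.93364    1.15464891]]
```

View pics/side13.png

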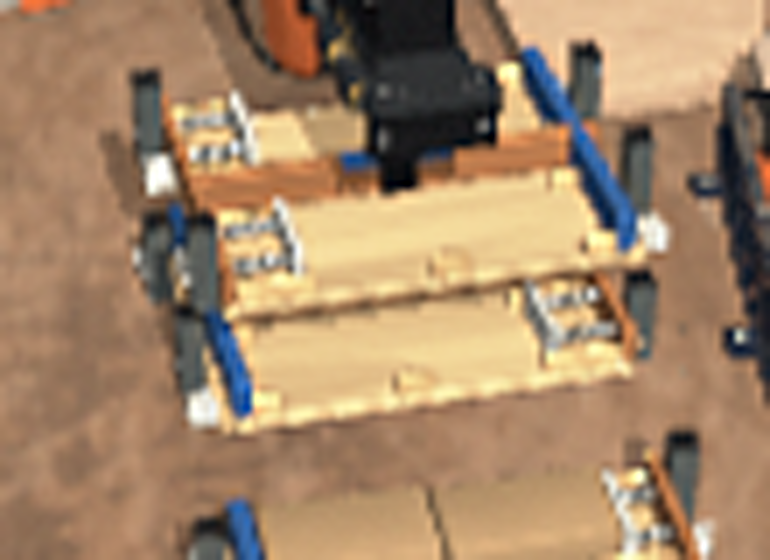

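View pics/scene13.png

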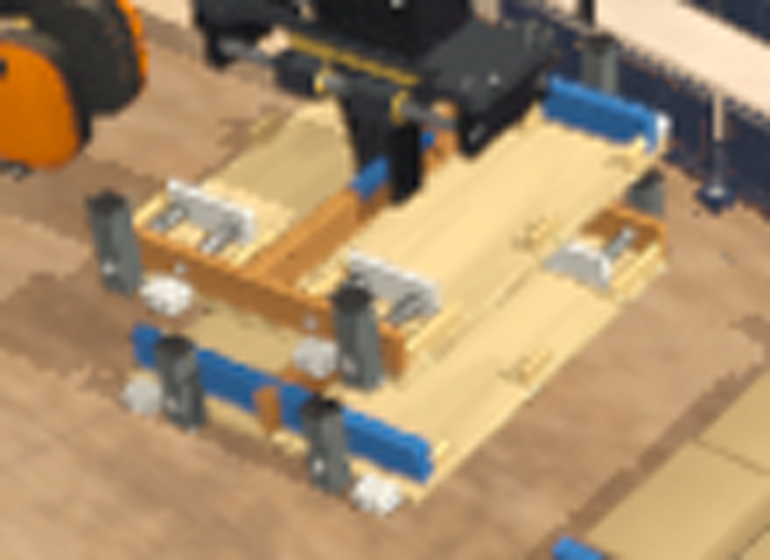

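Run:
```python
from ins import *
pc=(0.4990,0.3246,0.230)
p,R,s=cur(); print(p,s['time'])
for c,(y,x) in dict(side=(120,205),scene=(115,145)).items():
    P=ctrl.camera_params(c); im=cv2.imread(f'pics/{c}13.png'); S=7
    overlay(im,P,pc,x,y,S)
    for b in boxes[:5]:
        q=T((p[0],p[1],.230+np.pi),b)+[0,0,p[2]-.0121]; q=(proj(P,q)-[x,y]+.5)*S
        for i,j in E_: cv2.line(im,tuple(int(v) for v in q[i]),tuple(int(v) for v in q[j]),(255,255,0),1)
    cv2.imwrite(f'pics/{c}13o.png',im)
```

```text
[0.49926991 0.3257179  0.09110171] 28.125
```

View pics/side13o.png

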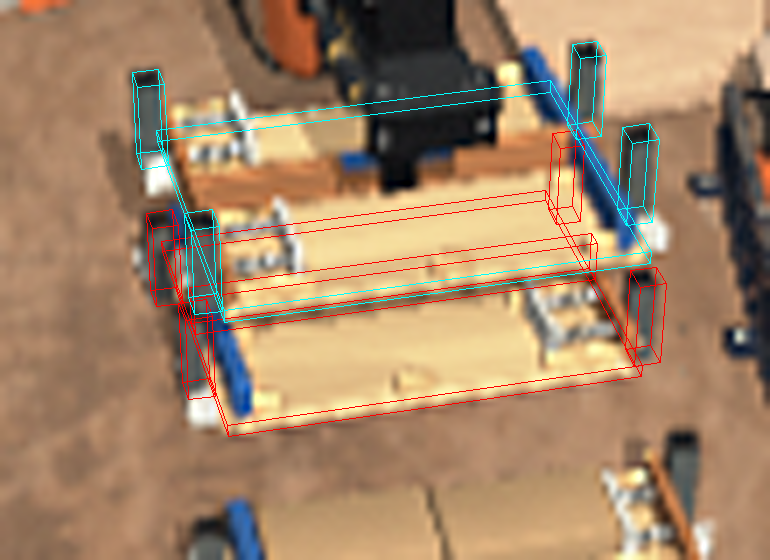

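View pics/scene13o.png

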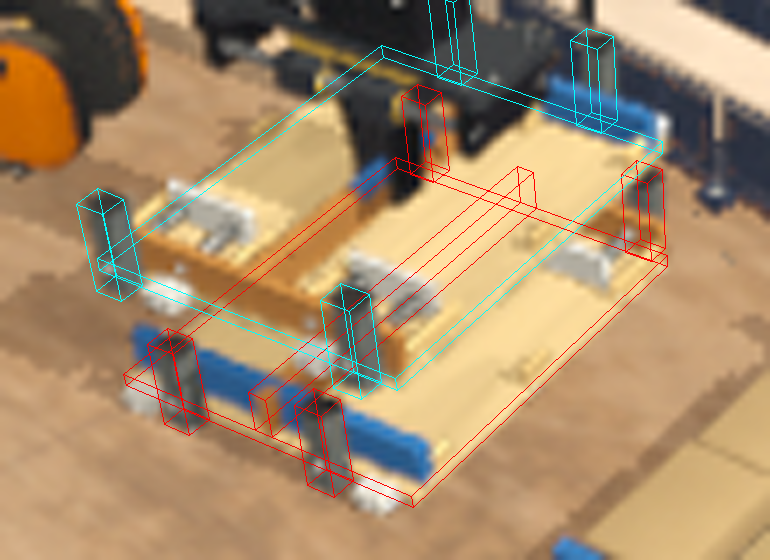

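Emit:
step_arm(increments=[0.7, -0.03, -0.1, 0, 0, 0, 0.7, -0.03, -0.07, 0, 0, 0, 0.5, 0, 0, 0, 0, 0, 0, 0, 0, 0, 0, 0, 0, 0, 0, 0, 0, 0, 0, 0, 0, 0, 0, 0])

```text
time: 28.88
position: [0.4973, 0.3245, 0.0711]
tool_rot: [-0.181, 1.564, 0.183]
ft_force: [-0.1, -0.7, -6.8]
grip_width: 0.129
```

Emit:
step_arm(increments=[0.2, 0, 0, 0, 0, 0, 0.1, 0, 0, 0, 0, 0, 0, 0, 0, 0, 0, 0, 0, 0, 0, 0, 0, 0])

```text
time: 29.38
position: [0.4971, 0.3244, 0.0681]
tool_rot: [-0.181, 1.564, 0.183]
ft_force: [-0.9, -0.1, -4.1]
grip_width: 0.133
```

Contact starting (load drops from 6.8 to 4.1 N) at the expected height.

Emit:
step_arm(increments=[0.1, 0, 0, 0, 0, 0, 0.05, 0, 0, 0, 0, 0, 0, 0, 0, 0, 0, 0, 0, 0, 0, 0, 0, 0])

```text
time: 29.88
position: [0.4971, 0.3244, 0.0681]
tool_rot: [-0.181, 1.564, 0.183]
ft_force: [-4.4, -2.8, 7.3]
grip_width: 0.134
```

Run:
```python
from ins import *
p,R,s=cur();print(s['time'],p,np.round(R,3),s['ft_force'],s['torque'],s['grip_width']*87)
for c,(y,x) in dict(side=(120,205),scene=(115,145)).items():
    P=ctrl.camera_params(c); im=ctrl.get_image(c)[:,:,::-1]; S=7
    cv2.imwrite(f'pics/{c}14.png',cv2.resize(im[y:y+80,x:x+110],None,fx=S,fy=S,interpolation=cv2.INTER_CUBIC))
```

```text
29.875 [0.49711909 0.32443398 0.06807118] [[-0.001 -0.23   0.973]
 [ 0.002  0.973  0.23 ]
 [-1.     0.002 -0.001]] [-4.35612484 -2.81616212  7.33249518] [-0.716974    0.77609661  0.00666001] 11.690088010010363
```

View pics/side14.png

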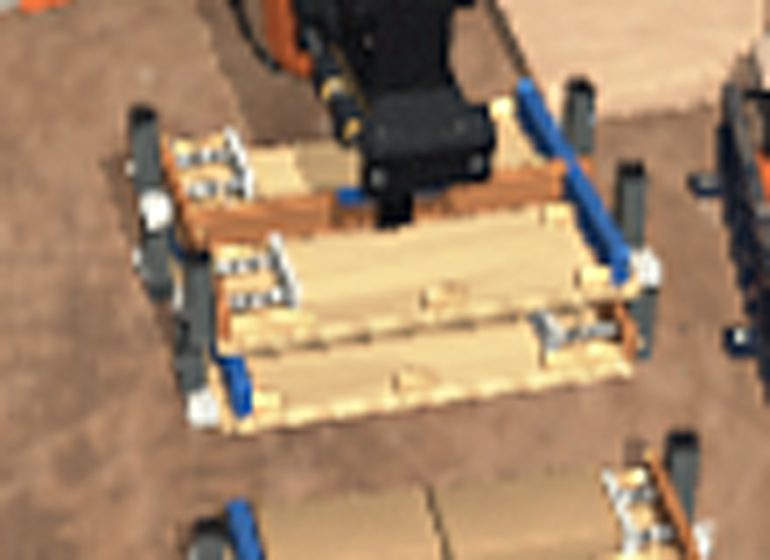

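View pics/scene14.png

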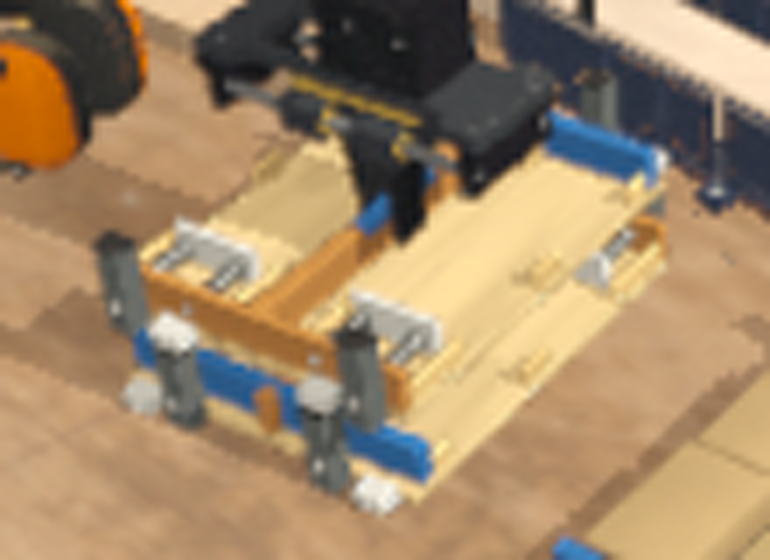

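Emit:
step_arm(increments=[-0.12, 0, 0, 0, 0, 0, 0, 0, 0, 0, 0, 0, 0, 0, 0, 0, 0, 0])

```text
time: 30.35
position: [0.4972, 0.3244, 0.0681]
tool_rot: [-0.181, 1.564, 0.183]
ft_force: [-3.3, -1.6, 5.2]
grip_width: 0.131
```

Emit:
step_arm(increments=[0, 0, 0, 0, 0, 0, 0, 0, 0, 0, 0, 0, 0, 0, 0, 0, 0, 0, 0, 0, 0, 0, 0, 0, 0, 0, 0, 0, 0, 0], fingers=48, force=20)

```text
time: 30.98
position: [0.497, 0.3244, 0.0674]
tool_rot: [-0.181, 1.564, 0.183]
ft_force: [-0.2, 0.1, -0.8]
grip_width: 0.473
```

Emit:
step_arm(increments=[-1, 0, 0, 0, 0, 0, -3, 0, 0, 0, 0, 0, -5, 0, 0, 0, 0, 0, -5, 0, 0, 0, 0, 0, -3, 0, 0, 0, 0, 0, 0, 0, 0, 0, 0, 0, 0, 0, 0, 0, 0, 0])

```text
time: 31.85
position: [0.4968, 0.3238, 0.2369]
tool_rot: [-0.181, 1.565, 0.183]
ft_force: [0.5, -0.2, -0.8]
grip_width: 0.48
```

Run:
```python
from ins import *
P,im=snap('w15'); cv2.imwrite('pics/w15z.png',cv2.resize(im,None,fx=1.55,fy=1.55))
p,R,s=cur();print(s['time'],p,s['ft_force'],s['grip_width']*87)
for c,(y,x) in dict(side=(120,200),scene=(115,145)).items():
    im=ctrl.get_image(c)[:,:,::-1]; S=6
    cv2.imwrite(f'pics/{c}15.png',cv2.resize(im[y:y+100,x:x+130],None,fx=S,fy=S,interpolation=cv2.INTER_CUBIC))
    P=ctrl.camera_params(c)
    for n in ('tray_b_grip','tray_b_spring_end','tray_a','sander_4_centre'):
        print(c,n,[(round(d['score'],2),np.round(w(c,d['xyz'],P),3).tolist()) for d in ctrl.spot_point(c,n)])
```

```text
31.9 [0.49657931 0.32364772 0.23615848] [ 1.40389182 -1.00190284  0.51278931] 41.95459498217566
side tray_b_grip [(0.9, [0.493, 0.326, 0.079])]
side tray_b_spring_end [(0.75, [0.376, 0.297, 0.085]), (0.48, [0.498, 0.325, -0.002])]
side tray_a [(0.95, [0.499, 0.324, 0.002]), (0.78, [0.537, 0.017, -0.0]), (0.72, [0.493, 0.321, 0.057])]
side sander_4_centre [(0.9, [0.235, -0.312, 0.012]), (0.61, [0.564, 0.085, 0.026]), (0.56, [0.376, 0.299, 0.082]), (0.46, [0.581, -0.035, 0.02])]
scene tray_b_grip [(0.82, [0.498, 0.324, 0.078])]
scene tray_b_spring_end [(0.69, [0.381, 0.3, 0.08])]
scene tray_a [(0.73, [0.541, 0.019, -0.005]), (0.7, [0.502, 0.325, 0.057]), (0.61, [0.503, 0.323, -0.0])]
scene sander_4_centre [(0.7, [0.241, -0.315, 0.011]), (0.66, [0.567, 0.088, 0.023])]
```

View pics/side15.png

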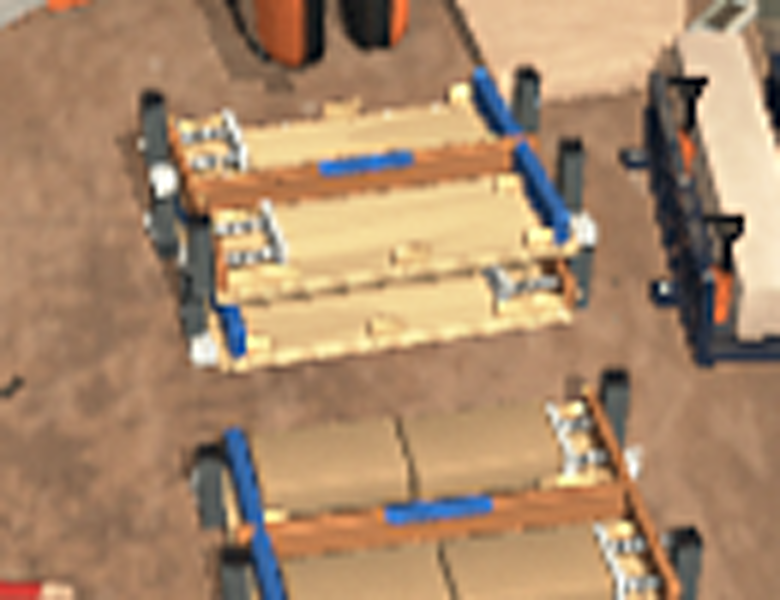

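View pics/scene15.png

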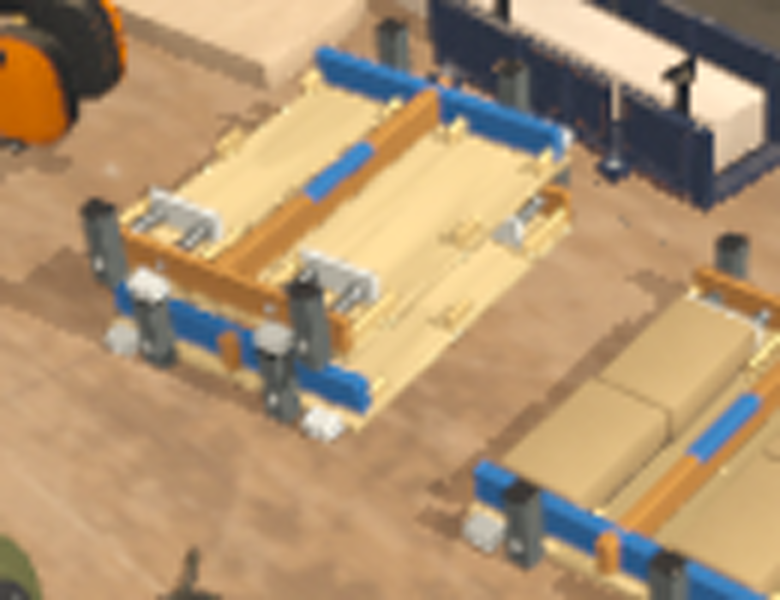

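View pics/w15z.png

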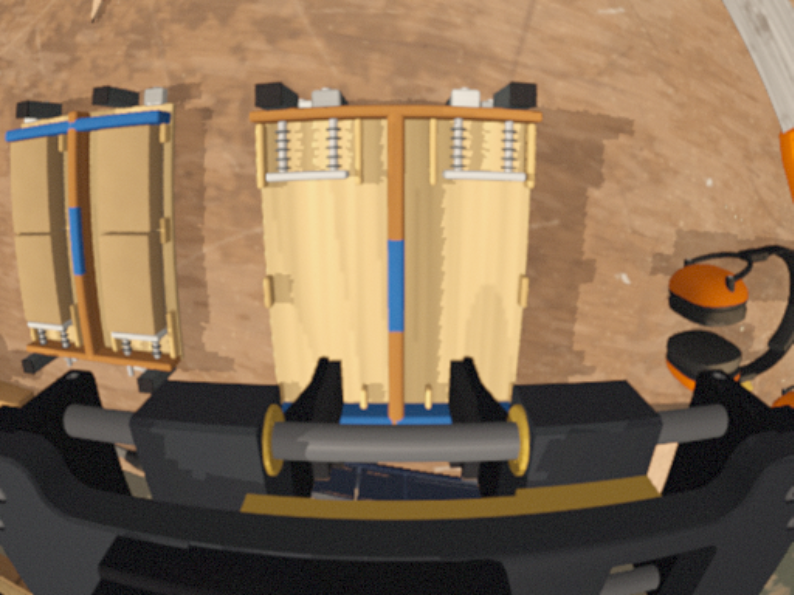

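Run:
```python
from ins import *
P=ctrl.camera_params('wrist')
X=ray(P,np.array([[267,181],[347,178],[445,178],[526,181]])/1.55,.089)
pb,res=topose(X,[[75,89],[75,33],[75,-33],[75,-89]]); print(pb,res)
m=ray(P,np.array([[396,286]])/1.55,.09); print('mark',m)
for pc in ((0.5002,0.3248,0.230),(.4965,.3245,.231)): print(local(pc,np.array([pb[:2]])),local(pc,m))
```

```text
(np.float64(0.4991069846887235), np.float64(0.32376439553595004), np.float64(-2.9106747104583564)) [[-0.04684195  0.4716207 ]
 [-0.05487754 -0.05500117]
 [ 0.03684167 -0.39417824]
 [ 0.06487783 -0.02244129]]
mark [[0.49914383 0.32352793 0.09      ]]
[[-1.30032682 -0.75915034]] [[-1.31835727 -0.99779322]]
[[ 2.36932035 -1.31293724]] [[ 2.35105126 -1.55156196]]
```

Within about 2 mm of centre. Handing in.

Run:
```python
from bench import ctrl
print(ctrl.close_job(), ctrl.get_state()['time'])
```

```text
the job is handed in; nothing more can be done
the job is handed in; nothing more can be done
```

I filled tray_a with the fourth block, stacked tray_b on tray_c and handed the job in at about 32 s of the 58 s allowed; no verdict was reported.

- **Block:** I gripped the block 14 mm off its middle to clear tray_b's guide and gave it a half turn. I brought it in 30° nose-down, pushed the plate back about 25 mm, laid the block down and let the spring close the row. The pictures then show all four blocks flat and in tight rows. The trained network puts tray_a at about (0.539, 0.018), where I measured it before the push, within its own error.
- **Stack:** I lifted tray_b by its rib, turned it half round and lowered it onto tray_c's posts; the load came off at the expected height. The three lug and post contacts I can see are seated, with the sprung end over tray_c's blue end. The wrist camera puts tray_b's centre about 1–2.5 mm from tray_c's, and the network puts the grip height at about 79 mm. The gripper is clear of everything.

**Checks that disagreed:**
- The scene and side cameras differ by 4–5 mm in x, which is a calibration offset.
- The network puts tray_b about 5 mm off tray_c's centre in x, while the wrist camera says 1–2.5 mm. Both are inside the 10 mm limit.
- The network also reports the green look-alike as a sander; I ignored it.

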